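# Rack gel cards upright and close the incubator tray

### The job

The three gel cards on the sloped pipetting stand are ready to incubate: stand each one upright in an empty slot of the incubator tray, foil strip up and printed side towards the tray's handle like the two cards already in it, with the yellow-topped control card in the slot nearest the handle. Then slide the loaded tray along the worktop into the incubator until its front plate closes against the housing. Never let a card tip over flat, and leave the dropper bottles, pipettor and timer where they are.

Things in the scene. Friction and masses are not known exactly. Their poses are not given: they have to be found in the camera images.
- stand: fixed grey pipetting stand, foot 185 x 84 x 8 mm; origin on the worktop under the middle of three white cradles. Cards in it face -x, lean back 40 degrees from vertical towards +x, bottom edge at x = -0.052, 0 or 0.052, y = 0, z = 0.019. Back rests are 36 mm wide, so the cards' sides stand free by 8 mm; ears (63 mm over outsides) hold the bottom 7 mm
- card_control: control card: gel card of white and clear plastic with a yellow foil strip along its top edge, 70 mm high, 53 mm wide, 5 mm thick, 20 g; origin at the middle of its bottom edge; z runs up to the foil strip, y across the width, the printed side faces -x; starts in any of the stand's three cradles
- card_a: patient gel card with a blue foil strip along its top edge, 70 mm high, 53 mm wide, 5 mm thick, 20 g; origin at the middle of its bottom edge; z runs up to the foil strip, y across the width, the printed side faces -x; starts in one of the stand's cradles
- card_b: second patient gel card with a blue foil strip, 70 mm high, 53 mm wide, 5 mm thick, 20 g; origin at the middle of its bottom edge; z runs up to the foil strip, y across the width, the printed side faces -x; starts in one of the stand's cradles
- card_c: blue-foil gel card already upright in the tray's second slot (tray x = -0.016), same sizes as the others
- card_d: blue-foil gel card already upright in the tray's fourth slot (tray x = +0.016), same sizes as the others
- tray: loose aluminium tray, 0.4 to 0.8 kg; origin on its underside amid the slot row, front is -x. Slots across it at x = -0.032, -0.016, 0, 0.016, 0.032 (1st, 3rd, 5th empty): floor at z 6 mm, 7 mm wide, flared, fins to 36 mm; side rails 58 mm apart, 25 mm high. Front plate x -0.062 to -0.056, 96 mm wide, top at 96 mm; rear end x 0.045, 66 mm wide
- tray_handle (a point): grip point on the tray's black upright fin handle: tray x = -0.086, y = 0, 72 mm above the underside. The fin is 10 mm thick (along y), spans x -0.104 to -0.062 and 30 to 85 mm in height
- slot_front (a point): middle of the floor of the tray's front slot (nearest the handle), for the control card
- incubator: fixed white bench incubator, 130 mm wide, 112 mm high, with a bottomless bay (72 mm wide, 96 mm high) open to -x; origin on the worktop in the bay, on its centre line; housing front at x = -0.070, back at 0.055. The tray is home, front plate against the housing, when its origin is at incubator x = -0.014, y = 0, axes parallel
- bay_mouth (a point): middle of the bay's mouth at worktop height, in the plane of the housing's front; the mouth is flared from 72 to about 86 mm
- dropper_green: white dropper bottle with green cap, 32 mm across, 86 mm high, origin under its foot; bystander
- dropper_red: white dropper bottle with red cap, 32 mm across, 86 mm high, origin under its foot; bystander
- pipettor: hand pipettor lying on the worktop, 226 mm along its y, 26 mm wide, 28 mm high; bystander
- timer: lab timer, 68 x 68 x 19 mm, origin under its middle; bystander
Things that resemble listed ones, but are neither listed nor needed, are in the scene too. What is shaped like the card_b but turquoise is not meant.

How it is judged:
On the way, in this order (a step that is already met when the one before it is completed fails the run):
1. all three cards stand upright in the tray's empty slots, printed side to the handle, the control card in the front slot (z of card_control in the frame of tray between 0.002 and 0.0105 m and x of card_control in the frame of tray between -0.039 and -0.025 m and y of card_control in the frame of tray between -0.006 and 0.006 m and angle between each of card_control, card_a, card_b's own z axis and vertical below 0.16 rad and x of tray_handle in the frame of card_control below -0.01 m and z of card_a in the frame of tray between 0.002 and 0.0105 m and x of card_a in the frame of tray between -0.007 and 0.039 m and y of card_a in the frame of tray between -0.006 and 0.006 m and x of tray_handle in the frame of card_a below -0.01 m and z of card_b in the frame of tray between 0.002 and 0.0105 m and x of card_b in the frame of tray between -0.007 and 0.039 m and y of card_b in the frame of tray between -0.006 and 0.006 m and x of tray_handle in the frame of card_b below -0.01 m), for 0.2 s.
2. the tray is home in the incubator (x of tray in the frame of incubator above -0.0185 m and y of tray in the frame of incubator between -0.008 and 0.008 m and angle between the x axis of tray and the x axis of incubator, either way round below 0.06 rad and angle between tray's own z axis and vertical below 0.05 rad), for 0.2 s.
At the end, for the whole second after the job is handed in: All five cards stand in slots (bottom within 4.5 mm of the slot floor, upright within 9 degrees, printed side to the handle), the control card in the front slot; the tray is home, front plate within 4.5 mm of the housing and square within 3 degrees; all at rest (all of step 1 and all of step 2 and z of card_c in the frame of tray between 0.002 and 0.0105 m and x of card_c in the frame of tray between -0.023 and -0.009 m and y of card_c in the frame of tray between -0.006 and 0.006 m and angle between each of card_c, card_d's own z axis and vertical below 0.16 rad and x of tray_handle in the frame of card_c below -0.01 m and z of card_d in the frame of tray between 0.002 and 0.0105 m and x of card_d in the frame of tray between 0.009 and 0.023 m and y of card_d in the frame of tray between -0.006 and 0.006 m and x of tray_handle in the frame of card_d below -0.01 m and linear speed of each of card_control, card_a, card_b, tray below 0.02 m/s); the robot touches nothing.
It fails at once if a gel card is tipped over flat (angle between any of card_control, card_a, card_b, card_c, card_d's own z axis and vertical above 1.2 rad).
It fails at once if the green-capped dropper bottle is disturbed (distance of dropper_green from where it was at the start of the episode above 0.03 m).
It fails at once if the red-capped dropper bottle is disturbed (distance of dropper_red from where it was at the start of the episode above 0.03 m).
It fails at once if the pipettor is disturbed (distance of pipettor from where it was at the start of the episode above 0.03 m).
It fails at once if the timer is disturbed (distance of timer from where it was at the start of the episode above 0.03 m).
It also fails if it takes over 72 s, if anything falls off the work surface, if the arm or the gripper's body presses on something with over 40 N, if the wrist force passes 120 N, or if a joint passes its speed limit or range.

### The arm

A 6-joint arm with a two-finger parallel gripper is mounted at the origin on a cart in front of the work surface, level with it; the furniture and walls round the work are solid. World frame = base frame: x ahead of the robot, y to its left, z up, the work surface at z = 0. Lengths are in m, angles in rad, forces in N, time in s.
With the tool pointing down it reaches from about 0.375 to 0.9 m from the base axis. Payload 3.1 kg.
Tool frame: the origin (TCP) lies midway between the tips of the shut fingers; the grasp point (between the pads) lies 19 mm behind it (manip.pinch_z is the distance from the TCP to the grasp point, in m); z points along the fingers, y is the line along which they close (so a half turn about z gives the same grasp; the last joint's range is limited). The gripper opens to 85 mm and grips with 20 to 120 N. Pads are 22 mm wide; open, the fingers measure 114 mm over their backs; the gripper's body (76 mm by 85 mm) begins 54 mm behind the grasp point. The pads swing forward as they close: fully open they stand 13 mm farther back than shut.
Start: joints at [-1.347, 0.527, 1.433, -0, 1.181, -0.178], TCP at [0.244, -0.575, 0.231] pointing down, gripper open.
Joint ranges: [-3.08, 3.08], [-0.75, 2.2], [0.22, 2.44], [-1.43, 4.57], [0, 2.65], [-2.85, 2.85]. Speed limits (rad/s): [2.79, 2.79, 3.14, 3.14, 3.14, 3.14].

### API

Orientations are given as a unit quaternion [x, y, z, w].
In Python, from station import manip, viewer, ticket gives the robot as it stands.
- The arm moves only by the shell command python3 -m creep 'ROWS' [FORCE]. ROWS is JSON, a list of rows, each an object with "slide": the shift along the tool's x, y, z in cm, a list of three; "angular": the turn, a rotation vector about the tool's x, y, z in rad, a list of three; "claw": the opening, from -1 (shut) to 1 (fully open). A call has 1 to 10 rows; each row shifts and turns the commanded pose from where the row before left it, along the tool's axes as they then stand; what a row does not reach is not made up. A row lasts 1/12 s, in which the tool goes at most 41.7 mm and 7.16 degrees, less where a joint would pass 70% of its speed; a pose out of reach is approached as far as the arm can. A call with a gripper value outside its range is refused whole. The fingers move at their own pace and stop on an object; FORCE is the grip in N (left out, the last holds). Time passes only in rows, so rows that do not move let the fingers close. It gives the time, the measured TCP pose, the force, the opening and the grip force at its end, in the units of the state.
- manip.sense(): the state, without advancing time (a new reading comes with each control period).
- viewer.snapshot(name): name is "side" or "top"; returns the picture (420x560x3 uint8, blue, green, red); there is no depth.
- viewer.calibration(name): a dict with "fov_y" (degrees; the focal length in pixels is half the picture's height over the tangent of half this angle, whatever the lens; pixels are square), "cx", "cy" (the principal point, pixels), "T" (4x4, takes a point from camera to world coordinates). Camera axes: x right, y up, looking along -z (the intrinsics and any distortion apply to the point x, -y, -z); pixel columns grow to the right and rows downward; lengths in m; the calibration is good to about 2 mm. A picture is of the moment at which its call begins. calibration takes no time and is no camera call.
- ticket.sign_off(): hands the job in; it is judged then, once.
The state is a dict: "t": time; "q": joint angles; "qd": joint speeds; "tau": joint torques, N m; "tcp_pos": TCP position; "tool_rot": TCP orientation; "force": force on the tool from outside, world axes, zero at the start; "ft_torque": the same for the moment, N m; "finger_gap": opening from 0.0 (shut) to 1.0 (fully open); "gripper_force": force on a finger pad.
Only numpy, scipy, OpenCV 4.12 (cv2) and the standard library are available. Lean on these libraries where they do the work, as an engineer would, in place of code of your own. Each camera call takes 0.05 s, during which the arm holds its last target. There are 200 camera calls.

## Working session

There is one attempt and no reset: what is moved stays moved. The work goes in short steps, Python scripts to look and compute and a shell command to move; the robot and the scene stay as the last step left them, time stands still between calls to the robot, and variables do not carry over. Pictures are saved under pics/ and viewed, at most 10 in all, crops included, and the job is handed in when it is done.

```bash
mkdir -p pics; ls; python3 - <<'E'
from station import manip, viewer
import cv2, numpy as np
np.set_printoptions(precision=4,suppress=True)
for n in ("side","top"):
    im=viewer.snapshot(n); cv2.imwrite(f"pics/{n}0.png",im)
    c=viewer.calibration(n); print(n,{k:v for k,v in c.items() if k!='T'}); print(np.array(c['T']))
s=manip.sense(); print(s['t'],s['tcp_pos'],s['tool_rot'],s['finger_gap'])
E
```

```text
pics
side {'fov_y': 56.98438099048605, 'cx': 278.8520344050273, 'cy': 206.3096633101554}
[[ 0.9506  0.1863 -0.2481  0.3537]
 [-0.3102  0.5875 -0.7474 -0.4402]
 [ 0.0065  0.7875  0.6163  0.5837]
 [ 0.      0.      0.      1.    ]]
top {'fov_y': 52.0326122694087, 'cx': 285.9839054097421, 'cy': 209.84233455607404}
[[ 0.0002  0.9946 -0.1041  0.435 ]
 [-0.9998 -0.002  -0.0208  0.1876]
 [-0.0209  0.1041  0.9943  1.1342]
 [ 0.      0.      0.      1.    ]]
0.1 [ 0.2443 -0.5746  0.2304] [ 0.9799  0.1996 -0.     -0.001 ] 0.9983848947549582
```

View pics/side0.png

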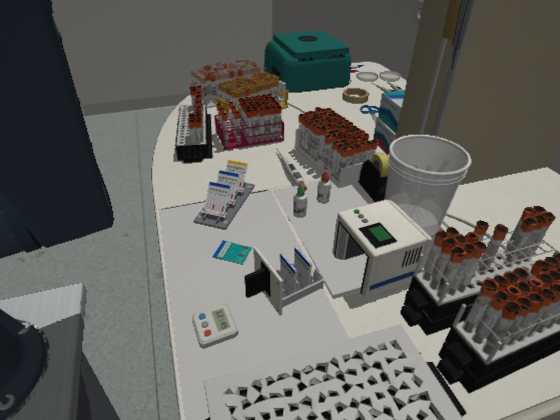

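View pics/top0.png

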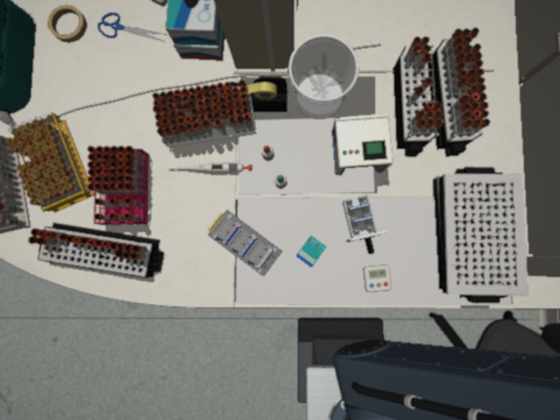

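The side view shows the stand with three cards, yellow at about (237,165) and blue at (228,180) and (217,190). The tray with its handle is at (280,280), the incubator at (380,250), the timer at (215,323) and the droppers at (300,200) and (323,187). The top view shows the stand at (245,240), the tray at (362,220), the incubator at (362,143), the pipettor at (212,168) and the timer at (377,278).

What could be taken for the cards I want:
- Yellow-topped card, side (237,165): the control card.
- Blue cards, side (228,180) and (217,190): cards a and b.
- Turquoise card lying flat, side (232,252): decoy.
- Blue cards in the tray, side (288,268) and (304,258): cards c and d.

I'll check the choice in a close crop.

```bash
python3 - <<'E'
import cv2, numpy as np
s=cv2.imread("pics/side0.png");t=cv2.imread("pics/top0.png")
a=cv2.resize(s[155:235,190:270],None,fx=5,fy=5,interpolation=cv2.INTER_CUBIC)
b=cv2.resize(s[235:315,240:320],None,fx=5,fy=5,interpolation=cv2.INTER_CUBIC)
cv2.imwrite("pics/sc.png",np.hstack([a,b]))
a=cv2.resize(t[200:280,205:285],None,fx=5,fy=5,interpolation=cv2.INTER_CUBIC)
b=cv2.resize(t[180:260,325:405],None,fx=5,fy=5,interpolation=cv2.INTER_CUBIC)
cv2.imwrite("pics/tc.png",np.hstack([a,b]))
E
```

```text
(no output)
```

View pics/sc.png

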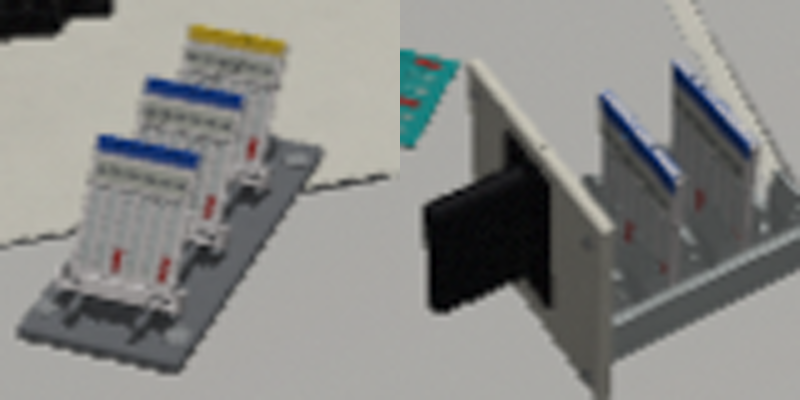

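View pics/tc.png

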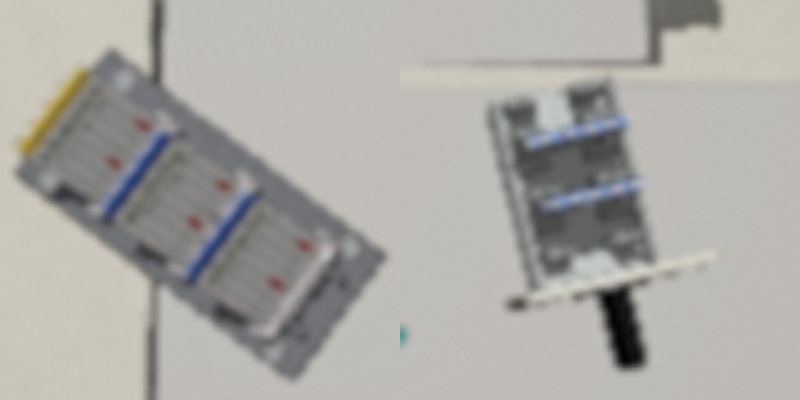

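The crop confirms the choice: the yellow-foil control card sits in the rear cradle, two blue cards are in front of it, and printing faces the lower right in the top view. The tray has blue cards in its 2nd and 4th slots, and the handle points towards the robot. Next I measure the foil strips across the two views.

```bash
cat > h.py <<'E'
from station import manip, viewer
import cv2, numpy as np
from scipy.spatial.transform import Rotation as R
np.set_printoptions(precision=4,suppress=True)
CAL={n:viewer.calibration(n) for n in("side","top")}
def ray(n,uv):
    c=CAL[n];f=210/np.tan(np.radians(c['fov_y'])/2);T=np.array(c['T'])
    d=T[:3,:3]@np.array([(uv[0]-c['cx'])/f,-(uv[1]-c['cy'])/f,-1]);return T[:3,3],d/np.linalg.norm(d)
def plane(n,uv,z):
    o,d=ray(n,uv);return o+d*(z-o[2])/d[2]
def proj(n,p):
    c=CAL[n];f=210/np.tan(np.radians(c['fov_y'])/2);T=np.array(c['T'])
    q=T[:3,:3].T@(np.array(p)-T[:3,3]);return np.array([c['cx']-f*q[0]/q[2],c['cy']+f*q[1]/q[2]])
def tri(us,ut):
    (a,d),(b,e)=ray("side",us),ray("top",ut)
    t=np.linalg.lstsq(np.c_[d,-e],b-a,rcond=None)[0];p,q=a+t[0]*d,b+t[1]*e
    return (p+q)/2,np.linalg.norm(p-q)
def mask(im,col,roi):
    h=cv2.cvtColor(im,cv2.COLOR_BGR2HSV)
    m=cv2.inRange(h,*{'y':((18,120,90),(32,255,255)),'b':((106,110,60),(125,255,255))}[col])
    z=np.zeros_like(m);x0,y0,x1,y1=roi;z[y0:y1,x0:x1]=m[y0:y1,x0:x1];return z
def strips(im,col,roi,minA=12):
    m=cv2.morphologyEx(mask(im,col,roi),cv2.MORPH_CLOSE,np.ones((3,3),np.uint8))
    n,l,st,ce=cv2.connectedComponentsWithStats(m);out=[]
    for i in range(1,n):
        if st[i,4]<minA: continue
        p=np.argwhere(l==i)[:,::-1].astype(float);c=p.mean(0)
        v=np.linalg.svd(p-c)[2][0];v*=np.sign(v[0]);s=(p-c)@v
        out.append((c,c+v*(s.min()-.4),c+v*(s.max()+.4),len(p)))
    return out
def yaw(v): return np.degrees(np.arctan2(v[1],v[0]))
E
python3 - <<'E'
from h import *
s=cv2.imread("pics/side0.png");t=cv2.imread("pics/top0.png")
def show(n,im,col,roi):
    o=strips(im,col,roi)
    for c,a,b,k in o: print(n,col,c,a,b,k)
    return o
for col in 'yb':
  S=show('side',s,col,(190,155,270,235));T=show('top',t,col,(203,195,285,285))
  S.sort(key=lambda r:r[0][1]);T.sort(key=lambda r:r[0][0])
  for a,b in zip(S,T):
    for i in range(3): print('   ',*tri(a[i],b[i]))
S=show('side',s,'b',(275,240,325,290));T=show('top',t,'b',(340,190,385,235))
S.sort(key=lambda r:r[0][1]);T.sort(key=lambda r:r[0][1])
for a,b in zip(S,T):
    for i in range(3): print('   ',*tri(a[i],b[i]))
# grey value check incubator: bright blob contour in the top view
g=cv2.cvtColor(t,cv2.COLOR_BGR2GRAY)
print('incub rows g', g[143,325:400].tolist()); print(g[105:180,345].tolist())
E
```

```text
side y [236.8519 162.537 ] [227.4442 160.8144] [246.3559 164.2774] 54
top y [215.2162 222.2973] [209.3847 230.0372] [221.0584 214.5432] 37
    [0.5156 0.3863 0.0689] 0.00010161660343497867
    [0.4955 0.4005 0.0694] 0.0017964523858182999
    [0.5358 0.3719 0.0684] 0.0014486763344290694
side b [228.6735 173.2857] [219.5016 171.4525] [237.5941 175.0687] 49
side b [219.1724 184.8103] [209.4238 182.8244] [229.2331 186.8598] 58
top b [231.9231 234.4231] [226.3359 242.0076] [237.4909 226.8648] 26
top b [248.1905 247.6667] [242.5443 255.1574] [254.2212 239.6658] 21
    [0.4855 0.3441 0.0688] 2.333570479485207e-06
    [0.4662 0.3577 0.0695] 0.000904658556649787
    [0.5043 0.3305 0.0685] 7.253541883387651e-05
    [0.4534 0.3033 0.0687] 0.00142918181066677
    [0.4341 0.3171 0.0693] 0.0003678442037652381
    [0.4735 0.2885 0.0685] 0.0022006233223643952
side b [301.8095 257.0476] [294.4384 248.971 ] [309.3064 265.2619] 42
side b [287.1905 263.6429] [279.252  254.1021] [294.341  272.2366] 42
incub rows g [189, 188, 189, 189, 188, 189, 183, 143, 83, 57, 54, 88, 151, 200, 217, 219, 218, 219, 218, 219, 219, 219, 218, 218, 218, 218, 219, 218, 218, 218, 219, 217, 217, 218, 218, 213, 176, 111, 54, 36, 41, 57, 68, 73, 73, 73, 75, 76, 75, 76, 77, 78, 80, 82, 84, 80, 62, 37, 29, 83, 165, 209, 215, 215, 210, 196, 189, 194, 196, 197, 191, 146, 67, 11, 12]
[101, 101, 102, 101, 101, 101, 101, 101, 101, 100, 103, 133, 187, 208, 190, 173, 197, 216, 219, 218, 219, 219, 218, 218, 219, 219, 219, 219, 218, 218, 219, 219, 220, 218, 219, 218, 219, 219, 219, 218, 219, 218, 219, 220, 213, 176, 130, 109, 112, 134, 187, 216, 219, 219, 218, 219, 219, 219, 219, 217, 196, 147, 101, 117, 146, 171, 182, 187, 189, 190, 188, 189, 189, 189, 188]
```

```bash
python3 - <<'E'
from h import *
s=cv2.imread("pics/side0.png");t=cv2.imread("pics/top0.png")
a=cv2.resize(s[195:305,325:435],(400,400),interpolation=cv2.INTER_CUBIC)
b=cv2.resize(t[105:185,322:402],(400,400),interpolation=cv2.INTER_CUBIC)
cv2.imwrite("pics/inc.png",np.hstack([a,b]))
d=t[:,:,0].astype(int)-t[:,:,2]
m=((d>25)*255).astype(np.uint8);z=np.zeros_like(m);z[190:235,340:385]=m[190:235,340:385]
n,l,st,ce=cv2.connectedComponentsWithStats(cv2.morphologyEx(z,cv2.MORPH_CLOSE,np.ones((3,3),np.uint8)))
T=[]
for i in range(1,n):
    if st[i,4]<10: continue
    p=np.argwhere(l==i)[:,::-1].astype(float);w=d[l==i];c=(p*w[:,None]).sum(0)/w.sum();v=np.linalg.svd(p-c)[2][0];v*=np.sign(v[0]);q=(p-c)@v
    T.append((c,c+v*(q.min()-.2),c+v*(q.max()+.2)));print(T[-1],len(p))
S=strips(s,'b',(275,240,325,290));S.sort(key=lambda r:r[0][1]);T.sort(key=lambda r:r[0][1])
for x,y in zip(S,T): print([tri(x[i],y[i]) for i in range(3)], [plane('top',y[i],.076)[:2] for i in range(3)])
# plate top & handle in top view
g=cv2.cvtColor(t,cv2.COLOR_BGR2GRAY)
z=np.zeros_like(g);z[225:260,340:395]=(g[225:260,340:395]<40)*255
p=np.argwhere(z)[:,::-1];print('handle',cv2.minAreaRect(p.astype(np.float32)),len(p))
z[:]=0;z[225:245,338:392]=(g[225:245,338:392]>200)*255
p=np.argwhere(z)[:,::-1];c,sz,an=cv2.minAreaRect(p.astype(np.float32));print('plate',c,sz,an,len(p),plane('top',c,.096)); print(cv2.boxPoints((c,sz,an)))
E
```

```text
(array([360.325 , 205.8867]), array([350.8198, 208.1078]), array([369.3852, 203.7695])) 52
(array([363.4231, 218.4237]), array([355.8167, 220.0974]), array([371.3541, 216.6786])) 44
[(array([0.555 , 0.0257, 0.0696]), np.float64(0.0020512548857533268)), (array([0.5492, 0.0494, 0.07  ]), np.float64(0.0024257066577164834)), (array([0.5606, 0.003 , 0.0688]), np.float64(0.0014718808543045735))] [array([0.5552, 0.0264]), array([0.5498, 0.0498]), array([0.5604, 0.004 ])]
[(array([0.5238, 0.0185, 0.0693]), np.float64(0.0019018766971454176)), (array([0.5172, 0.0388, 0.0766]), np.float64(0.005715604212367569)), (array([ 0.5293, -0.002 ,  0.0658]), np.float64(3.2281765074268754e-05))] [array([0.5242, 0.0193]), array([0.5201, 0.038 ]), array([ 0.5285, -0.0002])]
handle ((369.058837890625, 245.2353057861328), (14.067066192626953, 3.8805696964263916), 75.96376037597656) 59
plate (371.0083923339844, 234.03651428222656) (1.4241101741790771, 32.97939682006836) 77.00537872314453 36 [0.4848 0.005  0.096 ]
[[354.7809 237.0506]
 [386.9157 229.6348]
 [387.2359 231.0225]
 [355.1011 238.4382]]
```

View pics/inc.png

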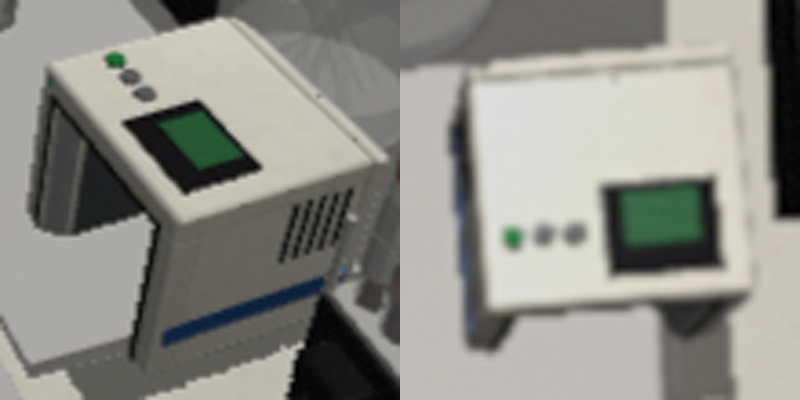

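The crop shows the incubator roof in the top view with its front edge running from about (340,166.6) to (391.6,163), so it is yawed about 4°, with the bay opening towards the tray. I now work out the stand, tray and incubator frames and the first moves.

```bash
cat >> h.py <<'E'
Rz=lambda d:R.from_euler('z',d,degrees=True)
SY=53.6; SO=np.array([.4605,.3116,0])       # stand yaw, origin
def card_stand(k):                          # pose of card in cradle k=-1,0,1
    Rc=Rz(SY)*R.from_euler('y',40,degrees=True); return SO+Rz(SY).apply([.052*k,0,.019]),Rc
TOOL=R.from_matrix(np.diag([1,-1,-1.]))     # tool in card frame: x same, z down the card
def now():
    s=manip.sense(); return np.array(s['tcp_pos']),R.from_quat(s['tool_rot'])
def to(p,Rt,n,start=None):
    p0,R0=start or now(); w=(R0.inv()*Rt).as_rotvec(); rel=R0.inv().apply(np.array(p)-p0)
    A=sum(R.from_rotvec(w*k/n).as_matrix() for k in range(n)); s=np.linalg.solve(A,rel)
    print(f'{n} rows slide cm',np.round(s*100,3),'ang',np.round(w/n,4),'| dist mm',round(np.linalg.norm(rel)*1e3,1),'deg',round(np.degrees(np.linalg.norm(w)),2))
    return p,Rt
E
python3 - <<'E'
from h import *
for z in (.110,): 
    c=[plane('top',u,z) for u in ((340,166.6),(391.6,163),(388.6,115.5),(336.4,119.3))]
    print('roof',*c,'front mid',(c[0]+c[1])/2,'yaw',yaw(c[0]-c[1])-90,yaw(c[3]-c[0]),yaw(c[2]-c[1]),np.linalg.norm(c[0]-c[1]),np.linalg.norm(c[3]-c[0]))
# side view check: front-left roof corner, front-right corner, seen in crop scale 400/110
for u,w in (((47,72),(340,166.6)),((178,222),(391.6,163))): print(tri((325+u[0]/3.636,195+u[1]/3.636),w))
cp,Rc=card_stand(1); Rt=Rc*TOOL
P=cp+Rc.apply([0,0,.031]); A=cp+Rc.apply([0,0,.111]); print('pick',P,'app',A)
p0,R0=now()
w=to([.44,-.08,.27],R0,15); w2=to(A,Rt,16,w); to(P,Rt,4,w2)
E
```

```text
roof [0.6469 0.0787 0.11  ] [ 0.6552 -0.0454  0.11  ] [ 0.773  -0.0411  0.11  ] [0.7643 0.086  0.11  ] front mid [0.651  0.0167 0.11  ] yaw 3.8237075534109692 3.537849108350293 2.0911379708411664 0.12439183243601153 0.11761701314271415
(array([0.6475, 0.0784, 0.1063]), np.float64(0.00021897367365851056))
(array([ 0.656 , -0.0458,  0.1097]), np.float64(0.001569321278876301))
pick [0.5032 0.3695 0.0427] app [0.5337 0.4109 0.104 ]
15 rows slide cm [ 2.49  -2.525 -0.258] ang [0. 0. 0.] | dist mm 533.3 deg 0.0
16 rows slide cm [ 2.593 -2.173  0.168] ang [-0.0117 -0.0426 -0.0319] | dist mm 526.6 deg 50.01
4 rows slide cm [-0.  0.  2.] ang [0. 0. 0.] | dist mm 80.0 deg 0.0
```

```bash
python3 -m creep '[{"slide":[2.5,-2.5,-0.3],"angular":[0,0,0],"claw":1},{"slide":[2.5,-2.5,-0.3],"angular":[0,0,0],"claw":1},{"slide":[2.5,-2.5,-0.3],"angular":[0,0,0],"claw":1},{"slide":[2.5,-2.5,-0.3],"angular":[0,0,0],"claw":1},{"slide":[2.5,-2.5,-0.3],"angular":[0,0,0],"claw":1},{"slide":[2.5,-2.5,-0.3],"angular":[0,0,0],"claw":1},{"slide":[2.5,-2.5,-0.3],"angular":[0,0,0],"claw":1},{"slide":[2.5,-2.5,-0.3],"angular":[0,0,0],"claw":1},{"slide":[2.5,-2.5,-0.3],"angular":[0,0,0],"claw":1},{"slide":[2.5,-2.5,-0.3],"angular":[0,0,0],"claw":1}]' 30
python3 -m creep '[{"slide":[2.5,-2.5,-0.3],"angular":[0,0,0],"claw":1},{"slide":[2.5,-2.5,-0.3],"angular":[0,0,0],"claw":1},{"slide":[2.5,-2.5,-0.3],"angular":[0,0,0],"claw":1},{"slide":[2.5,-2.5,-0.3],"angular":[0,0,0],"claw":1}]'
python3 - <<'E'
from h import *
cp,Rc=card_stand(1); Rt=Rc*TOOL
A=cp+Rc.apply([0,0,.121]); w=to(A,Rt,18)
E
```

```text
t: 0.93
tcp_pos: [0.3768, -0.2455, 0.2612]
tool_rot: [0.98, 0.199, -0.0, -0.0]
force: [0.3, 0.5, -0.4]
finger_gap: 1.003
gripper_force: 0.0
t: 1.27
tcp_pos: [0.4297, -0.1144, 0.2733]
tool_rot: [0.98, 0.199, -0.0, -0.0]
force: [0.0, -0.9, -0.1]
finger_gap: 1.001
gripper_force: 0.0
18 rows slide cm [ 2.49  -2.055  0.048] ang [-0.0104 -0.0378 -0.0284] | dist mm 564.9 deg 49.97
```

```bash
python3 -m creep '[{"slide":[2.5,-2.05,0.05],"angular":[-0.0104,-0.0378,-0.0284],"claw":1},{"slide":[2.5,-2.05,0.05],"angular":[-0.0104,-0.0378,-0.0284],"claw":1},{"slide":[2.5,-2.05,0.05],"angular":[-0.0104,-0.0378,-0.0284],"claw":1},{"slide":[2.5,-2.05,0.05],"angular":[-0.0104,-0.0378,-0.0284],"claw":1},{"slide":[2.5,-2.05,0.05],"angular":[-0.0104,-0.0378,-0.0284],"claw":1},{"slide":[2.5,-2.05,0.05],"angular":[-0.0104,-0.0378,-0.0284],"claw":1},{"slide":[2.5,-2.05,0.05],"angular":[-0.0104,-0.0378,-0.0284],"claw":1},{"slide":[2.5,-2.05,0.05],"angular":[-0.0104,-0.0378,-0.0284],"claw":1},{"slide":[2.5,-2.05,0.05],"angular":[-0.0104,-0.0378,-0.0284],"claw":1},{"slide":[2.5,-2.05,0.05],"angular":[-0.0104,-0.0378,-0.0284],"claw":1}]'
python3 -m creep '[{"slide":[2.5,-2.05,0.05],"angular":[-0.0104,-0.0378,-0.0284],"claw":1},{"slide":[2.5,-2.05,0.05],"angular":[-0.0104,-0.0378,-0.0284],"claw":1},{"slide":[2.5,-2.05,0.05],"angular":[-0.0104,-0.0378,-0.0284],"claw":1},{"slide":[2.5,-2.05,0.05],"angular":[-0.0104,-0.0378,-0.0284],"claw":1},{"slide":[2.5,-2.05,0.05],"angular":[-0.0104,-0.0378,-0.0284],"claw":1},{"slide":[2.5,-2.05,0.05],"angular":[-0.0104,-0.0378,-0.0284],"claw":1},{"slide":[2.5,-2.05,0.05],"angular":[-0.0104,-0.0378,-0.0284],"claw":1}]'
python3 - <<'E'
from h import *
cp,Rc=card_stand(1); Rt=Rc*TOOL
A=cp+Rc.apply([0,0,.121]); w=to(A,Rt,2); to(cp+Rc.apply([0,0,.031]),Rt,4,w)
E
```

```text
t: 2.1
tcp_pos: [0.5366, 0.1829, 0.2186]
tool_rot: [0.923, 0.332, -0.174, 0.088]
force: [0.9, -0.6, 0.4]
finger_gap: 0.997
gripper_force: 0.0
t: 2.68
tcp_pos: [0.5432, 0.3879, 0.1254]
tool_rot: [0.851, 0.413, -0.29, 0.147]
force: [0.4, -0.2, -0.2]
finger_gap: 1.0
gripper_force: 0.0
2 rows slide cm [ 1.156 -1.09  -0.054] ang [-0.0045 -0.0182 -0.0139] | dist mm 31.8 deg 2.68
4 rows slide cm [-0.    0.    2.25] ang [0. 0. 0.] | dist mm 90.0 deg 0.0
```

```bash
python3 -m creep '[{"slide":[2.0,-2.0,0],"angular":[-0.009,-0.036,-0.028],"claw":1},{"slide":[0,0,0],"angular":[0,0,0],"claw":1}]'
python3 - <<'E'
from h import *
cp,Rc=card_stand(1); Rt=Rc*TOOL
A=cp+Rc.apply([0,0,.121]); w=to(A,Rt,1); to(cp+Rc.apply([0,0,.031]),Rt,5,w)
E
```

```text
t: 2.85
tcp_pos: [0.5328, 0.4158, 0.1067]
tool_rot: [0.836, 0.427, -0.308, 0.154]
force: [-1.9, -0.1, -1.0]
finger_gap: 1.001
gripper_force: 0.0
1 rows slide cm [-0.1    0.363 -0.572] ang [-0.0008  0.0049  0.0084] | dist mm 6.8 deg 0.56
5 rows slide cm [-0.   0.   1.8] ang [0. 0. 0.] | dist mm 90.0 deg 0.0
```

Lined up, so I descend along the card, close and check.

```bash
python3 -m creep '[{"slide":[-0.1,0.36,0.4],"angular":[-0.0008,0.0049,0.0084],"claw":1},{"slide":[0,0,1.5],"angular":[0,0,0],"claw":1},{"slide":[0,0,1.5],"angular":[0,0,0],"claw":1},{"slide":[0,0,1.5],"angular":[0,0,0],"claw":1},{"slide":[0,0,1.5],"angular":[0,0,0],"claw":1},{"slide":[0,0,1.0],"angular":[0,0,0],"claw":1},{"slide":[0,0,0],"angular":[0,0,0],"claw":1}]'
python3 - <<'E'
from h import *
cp,Rc=card_stand(1); Rt=Rc*TOOL
to(cp+Rc.apply([0,0,.031]),Rt,1)
s=viewer.snapshot('side');t=viewer.snapshot('top');cv2.imwrite('pics/s1.png',s);cv2.imwrite('pics/t1.png',t)
cv2.imwrite("pics/v1.png",np.hstack([cv2.resize(s[140:240,180:280],(400,400),interpolation=2),cv2.resize(t[170:270,190:290],(400,400),interpolation=2)]))
E
```

```text
t: 3.43
tcp_pos: [0.5112, 0.3676, 0.0574]
tool_rot: [0.842, 0.419, -0.303, 0.154]
force: [-0.3, -0.5, -0.1]
finger_gap: 1.003
gripper_force: 0.0
1 rows slide cm [ 0.684 -0.759  1.337] ang [-0.002  -0.0037 -0.0111] | dist mm 16.8 deg 0.68
```

View pics/v1.png

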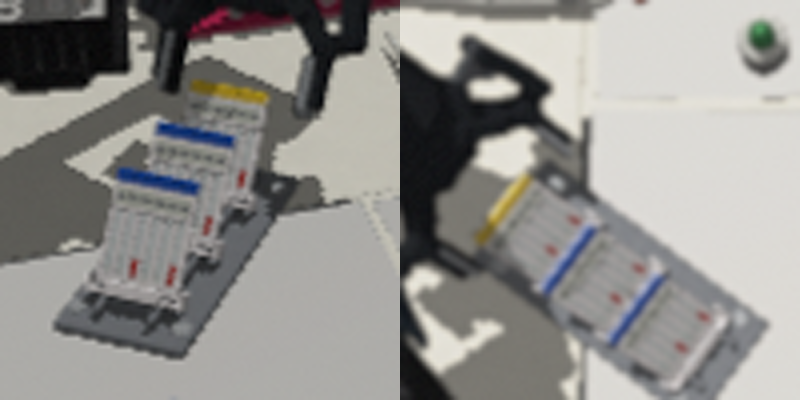

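The picture shows the open fingers straddling the yellow card, with side crop tips at (170,90) and (312,110) and the foil centred at (230,92). They are still slightly high and a little off to one side. I re-read the pose now it has settled.

```bash
python3 -m creep '[{"slide":[0,0,0],"angular":[0,0,0],"claw":1}]'; python3 - <<'E'
from h import *
cp,Rc=card_stand(1); Rt=Rc*TOOL
to(cp+Rc.apply([0,0,.031]),Rt,1)
s=cv2.imread('pics/s1.png');t=cv2.imread('pics/t1.png')
a=strips(s,'y',(190,145,270,235))[0];b=strips(t,'y',(195,195,285,285))[0]
F=tri(a[0],b[0])[0];p,Rn=now();print('foil now',F,'in tool',Rn.inv().apply(F-p))
print('expected in tool',(Rt.inv()).apply(np.array([.5156,.3863,.0689])-(cp+Rc.apply([0,0,.031]))))
E
```

```text
t: 3.62
tcp_pos: [0.5132, 0.3707, 0.059]
tool_rot: [0.842, 0.42, -0.3, 0.154]
force: [0.3, 0.8, 0.1]
finger_gap: 0.998
gripper_force: 0.0
1 rows slide cm [ 0.493 -0.739  1.689] ang [ 0.0008 -0.0097 -0.0109] | dist mm 19.1 deg 0.84
foil now [0.5158 0.3864 0.0689] in tool [ 0.0046 -0.0073 -0.0167]
expected in tool [-0.0008  0.     -0.0335]
```

```bash
python3 -m creep '[{"slide":[0.5,-0.74,0],"angular":[0,-0.007,-0.011],"claw":1},{"slide":[0,0,0.8],"angular":[0,0,0],"claw":1},{"slide":[0,0,0.8],"angular":[0,0,0],"claw":1},{"slide":[0,0,0],"angular":[0,0,0],"claw":1},{"slide":[0,0,0],"angular":[0,0,0],"claw":1}]'; python3 - <<'E'
from h import *
cp,Rc=card_stand(1); Rt=Rc*TOOL
to(cp+Rc.apply([0,0,.031]),Rt,1)
E
python3 -m creep '[{"slide":[0,0,0],"angular":[0,0,0],"claw":1}]'; python3 - <<'E'
from h import *
cp,Rc=card_stand(1); Rt=Rc*TOOL
to(cp+Rc.apply([0,0,.031]),Rt,1)
E
```

```text
t: 4.03
tcp_pos: [0.5014, 0.3693, 0.0415]
tool_rot: [0.838, 0.424, -0.306, 0.154]
force: [0.2, 1.2, 0.2]
finger_gap: 1.001
gripper_force: 0.0
1 rows slide cm [ 0.013  0.133 -0.179] ang [-0.0001  0.0021  0.0021] | dist mm 2.2 deg 0.17
t: 4.12
tcp_pos: [0.5022, 0.3697, 0.0421]
tool_rot: [0.838, 0.424, -0.305, 0.154]
force: [1.3, -0.6, -0.5]
finger_gap: 1.004
gripper_force: 0.0
1 rows slide cm [-0.005  0.091 -0.079] ang [0.0003 0.0003 0.0014] | dist mm 1.2 deg 0.09
```

```bash
python3 -m creep '[{"slide":[0,0.08,0],"angular":[0,0,0],"claw":-1},{"slide":[0,0,0],"angular":[0,0,0],"claw":-1},{"slide":[0,0,0],"angular":[0,0,0],"claw":-1},{"slide":[0,0,0],"angular":[0,0,0],"claw":-1},{"slide":[0,0,0],"angular":[0,0,0],"claw":-1}]' 30; python3 - <<'E'
from h import *
cp,Rc=card_stand(1); Rt=Rc*TOOL
to(cp+Rc.apply([0,0,.031]),Rt,1)
A=cp+Rc.apply([0,0,.031+.09]); w=to(A,Rt,4)
E
```

```text
t: 4.53
tcp_pos: [0.5031, 0.3693, 0.0426]
tool_rot: [0.839, 0.424, -0.305, 0.154]
force: [0.9, -0.9, 0.7]
finger_gap: 0.609
gripper_force: 33.6
1 rows slide cm [ 0.002 -0.007 -0.025] ang [ 0.0006 -0.0005  0.0012] | dist mm 0.3 deg 0.08
4 rows slide cm [ 0.001 -0.001 -2.256] ang [ 0.0001 -0.0001  0.0003] | dist mm 90.3 deg 0.08
```

```bash
python3 -m creep '[{"slide":[0,0,-1],"angular":[0,0,0],"claw":-1},{"slide":[0,0,-2],"angular":[0,0,0],"claw":-1},{"slide":[0,0,-3],"angular":[0,0,0],"claw":-1},{"slide":[0,0,-4],"angular":[0,0,0],"claw":-1},{"slide":[0,0,-4],"angular":[0,0,0],"claw":-1},{"slide":[0,0,0],"angular":[0,0,0],"claw":-1}]'; cat >> h.py <<'E'
TY=13.2; TO=np.array([.541,.020,0])         # tray yaw, origin
def slot(x,h): return TO+Rz(TY).apply([x,0,h+.031]), Rz(TY)*TOOL   # tool pose, card bottom at height h
E
python3 - <<'E'
from h import *
print(plane('top',(281,181),.086),plane('top',(267,153),.086))
to(*slot(-.032,.17),20)
E
```

```text
t: 5.03
tcp_pos: [0.561, 0.4469, 0.1574]
tool_rot: [0.841, 0.425, -0.296, 0.153]
force: [0.0, 0.2, 2.2]
finger_gap: 0.613
gripper_force: 33.6
[0.6163 0.2219 0.086 ] [0.687  0.2568 0.086 ]
20 rows slide cm [-1.455  1.694  0.385] ang [0.0123 0.0325 0.0339] | dist mm 439.4 deg 55.6
```

```bash
python3 -m creep '[{"slide":[-1.45,1.7,0.38],"angular":[0.0123,0.0325,0.0339],"claw":-1},{"slide":[-1.45,1.7,0.38],"angular":[0.0123,0.0325,0.0339],"claw":-1},{"slide":[-1.45,1.7,0.38],"angular":[0.0123,0.0325,0.0339],"claw":-1},{"slide":[-1.45,1.7,0.38],"angular":[0.0123,0.0325,0.0339],"claw":-1},{"slide":[-1.45,1.7,0.38],"angular":[0.0123,0.0325,0.0339],"claw":-1},{"slide":[-1.45,1.7,0.38],"angular":[0.0123,0.0325,0.0339],"claw":-1},{"slide":[-1.45,1.7,0.38],"angular":[0.0123,0.0325,0.0339],"claw":-1},{"slide":[-1.45,1.7,0.38],"angular":[0.0123,0.0325,0.0339],"claw":-1},{"slide":[-1.45,1.7,0.38],"angular":[0.0123,0.0325,0.0339],"claw":-1},{"slide":[-1.45,1.7,0.38],"angular":[0.0123,0.0325,0.0339],"claw":-1}]'
python3 -m creep '[{"slide":[-1.45,1.7,0.38],"angular":[0.0123,0.0325,0.0339],"claw":-1},{"slide":[-1.45,1.7,0.38],"angular":[0.0123,0.0325,0.0339],"claw":-1},{"slide":[-1.45,1.7,0.38],"angular":[0.0123,0.0325,0.0339],"claw":-1},{"slide":[-1.45,1.7,0.38],"angular":[0.0123,0.0325,0.0339],"claw":-1},{"slide":[-1.45,1.7,0.38],"angular":[0.0123,0.0325,0.0339],"claw":-1},{"slide":[-1.45,1.7,0.38],"angular":[0.0123,0.0325,0.0339],"claw":-1},{"slide":[-1.45,1.7,0.38],"angular":[0.0123,0.0325,0.0339],"claw":-1},{"slide":[-1.45,1.7,0.38],"angular":[0.0123,0.0325,0.0339],"claw":-1},{"slide":[-1.45,1.7,0.38],"angular":[0.0123,0.0325,0.0339],"claw":-1},{"slide":[-1.45,1.7,0.38],"angular":[0.0123,0.0325,0.0339],"claw":-1}]'
python3 -m creep '[{"slide":[0,0,0],"angular":[0,0,0],"claw":-1},{"slide":[0,0,0],"angular":[0,0,0],"claw":-1},{"slide":[0,0,0],"angular":[0,0,0],"claw":-1}]'
python3 - <<'E'
from h import *
to(*slot(-.032,.17),1);to(*slot(-.032,.09),4)
E
```

```text
t: 5.87
tcp_pos: [0.5731, 0.222, 0.1998]
tool_rot: [0.944, 0.277, -0.16, 0.081]
force: [-0.5, -0.3, -0.0]
finger_gap: 0.617
gripper_force: 33.6
t: 6.7
tcp_pos: [0.507, 0.0069, 0.1999]
tool_rot: [0.994, 0.113, -0.006, 0.004]
force: [0.5, -0.1, -0.0]
finger_gap: 0.615
gripper_force: 33.6
t: 6.95
tcp_pos: [0.5076, 0.008, 0.1997]
tool_rot: [0.993, 0.114, -0.007, 0.004]
force: [0.5, 0.2, 0.2]
finger_gap: 0.614
gripper_force: 33.6
1 rows slide cm [ 0.322 -0.41  -0.141] ang [ 0.0066  0.0154 -0.0017] | dist mm 5.4 deg 0.96
4 rows slide cm [ 0.1   -0.111  1.965] ang [ 0.0017  0.0038 -0.0004] | dist mm 78.8 deg 0.96
```

```bash
python3 -m creep '[{"slide":[0.32,-0.41,1.5],"angular":[0.0066,0.0154,-0.0017],"claw":-1},{"slide":[0,0,3],"angular":[0,0,0],"claw":-1},{"slide":[0,0,3],"angular":[0,0,0],"claw":-1},{"slide":[0,0,2],"angular":[0,0,0],"claw":-1},{"slide":[0,0,1],"angular":[0,0,0],"claw":-1},{"slide":[0,0,0],"angular":[0,0,0],"claw":-1},{"slide":[0,0,0],"angular":[0,0,0],"claw":-1},{"slide":[0,0,0],"angular":[0,0,0],"claw":-1}]'
cat >> h.py <<'E'
def blues(t,roi=(335,190,390,240),extra=None):
    d=t[:,:,0].astype(int)-t[:,:,2];x0,y0,x1,y1=roi
    m=np.zeros(d.shape,np.uint8);m[y0:y1,x0:x1]=(d>25)[y0:y1,x0:x1]*255
    n,l,st,ce=cv2.connectedComponentsWithStats(m);o=[]
    for i in range(1,n):
        if st[i,4]<10: continue
        p=np.argwhere(l==i)[:,::-1].astype(float);w=d[l==i];c=(p*w[:,None]).sum(0)/w.sum();v=np.linalg.svd(p-c)[2][0];v*=np.sign(v[0]);q=(p-c)@v
        o.append((c,c+v*q.min(),c+v*q.max(),len(p)))
    return o
E
python3 - <<'E'
from h import *
to(*slot(-.032,.05),1)
s=viewer.snapshot('side');t=viewer.snapshot('top');cv2.imwrite('pics/s2.png',s);cv2.imwrite('pics/t2.png',t)
cv2.imwrite("pics/v2.png",np.hstack([cv2.resize(s[200:320,220:340],(400,400),interpolation=2),cv2.resize(t[170:270,310:410],(400,400),interpolation=2)]))
for n,o in (('sy',strips(s,'y',(230,190,340,320))),('sb',strips(s,'b',(250,230,340,320))),('ty',strips(t,'y',(320,180,400,260),5)),('tb',blues(t))):
    for r in o: print(n,r)
E
```

```text
t: 7.62
tcp_pos: [0.51, 0.0127, 0.095]
tool_rot: [0.993, 0.115, 0.001, 0.0]
force: [0.9, 0.2, -0.5]
finger_gap: 0.614
gripper_force: 33.6
1 rows slide cm [-0.014 -0.002  1.397] ang [ 0.0007 -0.0009  0.0011] | dist mm 14.0 deg 0.09
sy (array([277.7353, 240.6176]), array([272.4764, 233.902 ]), array([282.7011, 246.959 ]), 34)
sb (array([305.3636, 261.    ]), array([301.6944, 256.7353]), array([309.1489, 265.3996]), 22)
tb (array([385.5137, 201.806 ]), array([384.0663, 194.7803]), array([387.275 , 210.3554]), 84)
tb (array([354.2593, 207.3244]), array([351.005 , 208.0231]), array([357.151 , 206.7035]), 20)
```

View pics/v2.png

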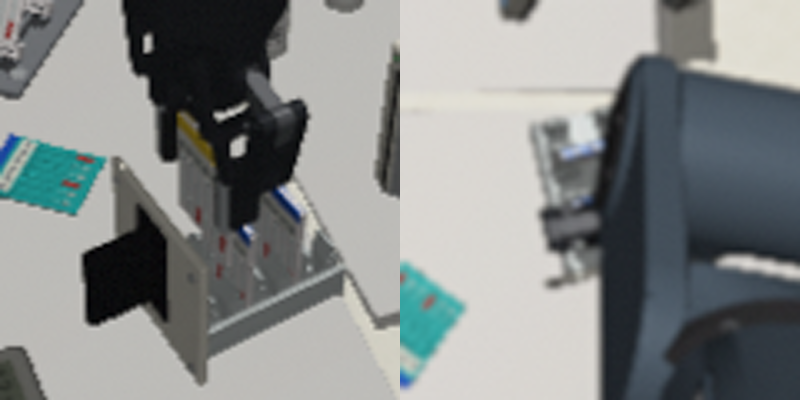

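The crop shows the yellow card held upright between plate and card c, foil towards (198,140) in the left half, printed side facing the plate. The arm hides the tray in the top view, so I compare foil ends in the side view, the same way for c and d.

```bash
python3 - <<'E'
from h import *
def tr(u,z): 
    p=plane('side',u,z); return Rz(TY).inv().apply(p-TO)*1000
s0=cv2.imread('pics/side0.png')
S=strips(s0,'b',(275,240,325,290))
for r in S: print('c/d ctr,L,R',*[tr(r[i],.073) for i in range(3)])
s=cv2.imread('pics/s2.png');y=strips(s,'y',(230,190,340,320))[0]
for z in(.128,.131,.134): print('held L,R',tr(y[1],z),tr(y[2],z))
d=strips(s,'b',(250,230,340,320))[0];print('d now',tr(d[1],.073),tr(d[2],.073))
print('tcp tray',Rz(TY).inv().apply(now()[0]-TO)*1000)
for x in (-.016,.016): print(proj('side',TO+Rz(TY).apply([x-.0025,0,.073])))
E
```

```text
c/d ctr,L,R [11.9168  0.0099 73.    ] [11.8203 24.6331 73.    ] [ 12.0105 -23.9133  73.    ]
c/d ctr,L,R [-19.9204  -0.1693  73.    ] [-19.6719  27.7459  73.    ] [-20.1334 -24.0851  73.    ]
held L,R [-32.9212  29.5568 128.    ] [-34.7527  -7.4609 128.    ]
held L,R [-34.5967  26.6944 131.    ] [-36.4161 -10.0796 131.    ]
held L,R [-36.2722  23.832  134.    ] [-38.0796 -12.6983 134.    ]
d now [12.1811  0.7809 73.    ] [ 11.5762 -24.0439  73.    ]
tcp tray [-32.0407  -0.2365  95.2777]
[287.8067 263.287 ]
[302.528  256.7324]
```

The held foil is at tray x of about -35.9 against a target of -36.0, so I lower it in stages and watch the force.

```bash
python3 -m creep '[{"slide":[0,0,1],"angular":[0,0,0],"claw":-1},{"slide":[0,0,1],"angular":[0,0,0],"claw":-1},{"slide":[0,0,0.6],"angular":[0,0,0],"claw":-1},{"slide":[0,0,0.4],"angular":[0,0,0],"claw":-1},{"slide":[0,0,0.4],"angular":[0,0,0],"claw":-1}]'
python3 -m creep '[{"slide":[0,0,0.4],"angular":[0,0,0],"claw":-1},{"slide":[0,0,0.4],"angular":[0,0,0],"claw":-1},{"slide":[0,0,0.4],"angular":[0,0,0],"claw":-1}]'
python3 - <<'E'
from h import *
to(*slot(-.032,.007),1)
s=viewer.snapshot('side');cv2.imwrite('pics/s3.png',s)
for r in strips(s,'b',(250,230,340,320))+strips(s,'y',(230,190,340,320)): print(r)
E
```

```text
t: 8.13
tcp_pos: [0.5082, 0.0125, 0.059]
tool_rot: [0.993, 0.115, -0.001, -0.0]
force: [0.6, 0.5, 0.3]
finger_gap: 0.614
gripper_force: 33.6
t: 8.38
tcp_pos: [0.509, 0.0127, 0.0478]
tool_rot: [0.993, 0.115, -0.0, -0.0]
force: [0.7, 1.3, 1.6]
finger_gap: 0.613
gripper_force: 33.7
1 rows slide cm [0.083 0.017 0.976] ang [-0.0005  0.0003 -0.0005] | dist mm 9.8 deg 0.04
(array([276.625, 259.625]), array([272.6465, 253.7564]), array([281.188 , 266.3558]), 24)
```

```bash
python3 - <<'E'
import cv2
s=cv2.imread('pics/s3.png');cv2.imwrite("pics/v3.png",cv2.resize(s[205:325,235:355],(600,600),interpolation=2))
E
```

```text
(no output)
```

View pics/v3.png

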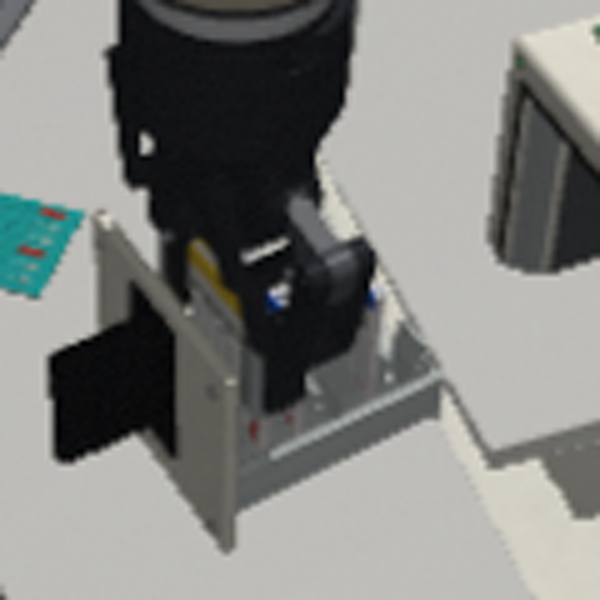

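The one strip found is the yellow foil. The card is already inside the fins, with the bottom at about 17 mm, and the force is tiny, so I continue down.

```bash
python3 -m creep '[{"slide":[0.05,0,0.35],"angular":[0,0,0],"claw":-1},{"slide":[0,0,0.3],"angular":[0,0,0],"claw":-1},{"slide":[0,0,0.2],"angular":[0,0,0],"claw":-1},{"slide":[0,0,0],"angular":[0,0,0],"claw":-1}]'
python3 - <<'E'
from h import *
p=now()[0];to(*slot(-.032,.007),1)
s=viewer.snapshot('side');cv2.imwrite('pics/s4.png',s)
for r in strips(s,'y',(230,190,340,320)): print(r,[Rz(TY).inv().apply(plane('side',u,p[2]+.036)-TO)*1000 for u in r[1:3]])
E
```

```text
t: 8.77
tcp_pos: [0.509, 0.0127, 0.039]
tool_rot: [0.993, 0.115, -0.001, -0.0]
force: [1.1, 1.7, -1.9]
finger_gap: 0.612
gripper_force: 33.5
1 rows slide cm [0.081 0.016 0.102] ang [-0.0006  0.0015 -0.    ] | dist mm 1.3 deg 0.09
(array([276.6316, 263.1053]), array([273.1564, 258.0986]), array([281.0412, 269.4583]), 19) [array([-35.5624,  23.0195,  75.0222]), array([-37.7685,  -8.0415,  75.0222])]
```

```bash
python3 -m creep '[{"slide":[0,0,0.15],"angular":[0,0,0],"claw":-1},{"slide":[0,0,0],"angular":[0,0,0],"claw":-1}]'
python3 -m creep '[{"slide":[0,0,0],"angular":[0,0,0],"claw":0.6},{"slide":[0,0,0],"angular":[0,0,0],"claw":0.6},{"slide":[0,0,0],"angular":[0,0,0],"claw":0.6},{"slide":[0,0,-1],"angular":[0,0,0],"claw":0.6},{"slide":[0,0,-2],"angular":[0,0,0],"claw":1},{"slide":[0,0,-3],"angular":[0,0,0],"claw":1},{"slide":[0,0,-4],"angular":[0,0,0],"claw":1},{"slide":[0,0,-4],"angular":[0,0,0],"claw":1}]'
python3 - <<'E'
from h import *
cp,Rc=card_stand(0); Rt=Rc*TOOL
to(cp+Rc.apply([0,0,.16]),Rt,18)
s=viewer.snapshot('side');t=viewer.snapshot('top');cv2.imwrite('pics/s5.png',s);cv2.imwrite('pics/t5.png',t)
for r in strips(s,'y',(230,190,340,320))+strips(s,'b',(275,235,340,300)): print(r,[Rz(TY).inv().apply(plane('side',u,.073)-TO)*1000 for u in r[:3]])
E
```

```text
t: 8.98
tcp_pos: [0.509, 0.0127, 0.0378]
tool_rot: [0.993, 0.115, -0.001, -0.0]
force: [2.0, 3.0, -1.5]
finger_gap: 0.613
gripper_force: 33.6
t: 9.65
tcp_pos: [0.5081, 0.0126, 0.1794]
tool_rot: [0.993, 0.115, -0.002, -0.0]
force: [1.7, -0.0, -0.2]
finger_gap: 1.001
gripper_force: 0.0
18 rows slide cm [ 1.222 -1.805 -0.273] ang [-0.0138 -0.037  -0.0375] | dist mm 383.9 deg 56.12
(array([279.6071, 266.8571]), array([272.3091, 258.0532]), array([286.8743, 275.6238]), 28) [array([-35.7123,   0.1664,  73.    ]), array([-35.832 ,  25.6171,  73.    ]), array([-35.5988, -23.9878,  73.    ])]
(array([301.7674, 257.0233]), array([294.4185, 248.9899]), array([309.3052, 265.263 ]), 43) [array([11.8852,  0.1012, 73.    ]), array([11.7607, 24.6101, 73.    ]), array([ 12.0072, -23.9143,  73.    ])]
(array([287.0244, 263.4878]), array([279.2178, 254.1317]), array([294.3311, 272.2447]), 41) [array([-19.9738,   0.3069,  73.    ]), array([-19.7661,  27.7127,  73.    ]), array([-20.1587, -24.0921,  73.    ])]
```

The control card stands in the front slot: foil at x -35.7, y 0.2, in line with c and d. The next card is the middle one.

```bash
python3 -m creep '[{"slide":[1.2,-1.8,-0.27],"angular":[-0.0138,-0.037,-0.0375],"claw":1},{"slide":[1.2,-1.8,-0.27],"angular":[-0.0138,-0.037,-0.0375],"claw":1},{"slide":[1.2,-1.8,-0.27],"angular":[-0.0138,-0.037,-0.0375],"claw":1},{"slide":[1.2,-1.8,-0.27],"angular":[-0.0138,-0.037,-0.0375],"claw":1},{"slide":[1.2,-1.8,-0.27],"angular":[-0.0138,-0.037,-0.0375],"claw":1},{"slide":[1.2,-1.8,-0.27],"angular":[-0.0138,-0.037,-0.0375],"claw":1},{"slide":[1.2,-1.8,-0.27],"angular":[-0.0138,-0.037,-0.0375],"claw":1},{"slide":[1.2,-1.8,-0.27],"angular":[-0.0138,-0.037,-0.0375],"claw":1},{"slide":[1.2,-1.8,-0.27],"angular":[-0.0138,-0.037,-0.0375],"claw":1},{"slide":[1.2,-1.8,-0.27],"angular":[-0.0138,-0.037,-0.0375],"claw":1}]'
python3 -m creep '[{"slide":[1.2,-1.8,-0.27],"angular":[-0.0138,-0.037,-0.0375],"claw":1},{"slide":[1.2,-1.8,-0.27],"angular":[-0.0138,-0.037,-0.0375],"claw":1},{"slide":[1.2,-1.8,-0.27],"angular":[-0.0138,-0.037,-0.0375],"claw":1},{"slide":[1.2,-1.8,-0.27],"angular":[-0.0138,-0.037,-0.0375],"claw":1},{"slide":[1.2,-1.8,-0.27],"angular":[-0.0138,-0.037,-0.0375],"claw":1},{"slide":[1.2,-1.8,-0.27],"angular":[-0.0138,-0.037,-0.0375],"claw":1},{"slide":[1.2,-1.8,-0.27],"angular":[-0.0138,-0.037,-0.0375],"claw":1},{"slide":[1.2,-1.8,-0.27],"angular":[-0.0138,-0.037,-0.0375],"claw":1}]'
python3 -m creep '[{"slide":[0,0,0],"angular":[0,0,0],"claw":1},{"slide":[0,0,0],"angular":[0,0,0],"claw":1},{"slide":[0,0,0],"angular":[0,0,0],"claw":1},{"slide":[0,0,0],"angular":[0,0,0],"claw":1}]'
python3 - <<'E'
from h import *
cp,Rc=card_stand(0); Rt=Rc*TOOL
to(cp+Rc.apply([0,0,.091]),Rt,4)
E
```

```text
t: 10.58
tcp_pos: [0.5503, 0.2255, 0.1765]
tool_rot: [0.935, 0.296, -0.175, 0.089]
force: [0.8, 0.7, -0.2]
finger_gap: 0.999
gripper_force: 0.0
t: 11.25
tcp_pos: [0.5195, 0.3922, 0.1405]
tool_rot: [0.838, 0.424, -0.306, 0.155]
force: [-0.0, 0.1, 0.3]
finger_gap: 0.998
gripper_force: 0.0
t: 11.58
tcp_pos: [0.5206, 0.3904, 0.1416]
tool_rot: [0.839, 0.423, -0.304, 0.155]
force: [-0.4, -0.5, 0.4]
finger_gap: 0.998
gripper_force: 0.0
4 rows slide cm [ 0.071 -0.041  1.664] ang [ 0.0003 -0.0003 -0.0007] | dist mm 66.7 deg 0.18
```

```bash
python3 -m creep '[{"slide":[0.14,-0.08,2.5],"angular":[0,0,-0.0015],"claw":1},{"slide":[0.14,-0.08,3],"angular":[0,0,-0.0015],"claw":1},{"slide":[0,0,2],"angular":[0,0,0],"claw":1},{"slide":[0,0,2],"angular":[0,0,0],"claw":1},{"slide":[0,0,1.5],"angular":[0,0,0],"claw":1},{"slide":[0,0,1],"angular":[0,0,0],"claw":1},{"slide":[0,0,0],"angular":[0,0,0],"claw":1},{"slide":[0,0,0],"angular":[0,0,0],"claw":1},{"slide":[0,0,0],"angular":[0,0,0],"claw":1}]'
python3 - <<'E'
from h import *
cp,Rc=card_stand(0); Rt=Rc*TOOL
to(cp+Rc.apply([0,0,.031]),Rt,1)
E
```

```text
t: 12.33
tcp_pos: [0.4757, 0.3325, 0.0481]
tool_rot: [0.839, 0.425, -0.303, 0.154]
force: [0.1, -0.1, 0.2]
finger_gap: 1.0
gripper_force: 0.0
1 rows slide cm [-0.111  0.018  0.786] ang [ 0.0022 -0.0034  0.0007] | dist mm 7.9 deg 0.23
```

```bash
python3 -m creep '[{"slide":[-0.1,0.02,0.6],"angular":[0.002,-0.003,0],"claw":1},{"slide":[0,0,0.2],"angular":[0,0,0],"claw":1},{"slide":[0,0,0],"angular":[0,0,0],"claw":1},{"slide":[0,0,0],"angular":[0,0,0],"claw":1}]'
python3 - <<'E'
from h import *
cp,Rc=card_stand(0); Rt=Rc*TOOL
to(cp+Rc.apply([0,0,.031]),Rt,1)
s=viewer.snapshot('side');t=viewer.snapshot('top');cv2.imwrite('pics/s6.png',s);cv2.imwrite('pics/t6.png',t)
for r in strips(s,'b',(190,155,270,235)): print('s',r)
for r in strips(t,'b',(203,195,285,285)): print('t',r)
E
python3 -m creep '[{"slide":[0,0,0],"angular":[0,0,0],"claw":-1},{"slide":[0,0,0],"angular":[0,0,0],"claw":-1},{"slide":[0,0,0],"angular":[0,0,0],"claw":-1},{"slide":[0,0,0],"angular":[0,0,0],"claw":-1},{"slide":[0,0,0],"angular":[0,0,0],"claw":-1}]' 30
python3 - <<'E'
from h import *
cp,Rc=card_stand(0); Rt=Rc*TOOL
to(cp+Rc.apply([0,0,.031]),Rt,1)
E
```

```text
t: 12.67
tcp_pos: [0.4709, 0.3273, 0.0415]
tool_rot: [0.838, 0.424, -0.307, 0.154]
force: [0.3, 0.3, -0.1]
finger_gap: 0.999
gripper_force: 0.0
1 rows slide cm [ 0.009  0.093 -0.168] ang [-0.0003  0.0025  0.0021] | dist mm 1.9 deg 0.19
s (array([228.2115, 173.1731]), array([218.5476, 171.219 ]), array([237.596 , 175.0706]), 52)
s (array([219.0678, 184.7627]), array([209.435 , 182.7476]), array([229.2231, 186.8871]), 59)
t (array([231.5806, 234.6452]), array([225.8467, 242.3842]), array([237.3963, 226.7958]), 31)
t (array([248.3, 247.6]), array([242.6092, 255.2072]), array([254.2303, 239.6727]), 20)
t: 13.18
tcp_pos: [0.471, 0.3274, 0.0417]
tool_rot: [0.838, 0.424, -0.306, 0.154]
force: [-1.2, 0.6, 0.8]
finger_gap: 0.616
gripper_force: 31.3
1 rows slide cm [ 0.007  0.087 -0.142] ang [-0.0003  0.002   0.002 ] | dist mm 1.7 deg 0.16
```

```bash
python3 -m creep '[{"slide":[0,0,-1],"angular":[0,0,0],"claw":-1},{"slide":[0,0,-2],"angular":[0,0,0],"claw":-1},{"slide":[0,0,-3],"angular":[0,0,0],"claw":-1},{"slide":[0,0,-4],"angular":[0,0,0],"claw":-1},{"slide":[0,0,-4],"angular":[0,0,0],"claw":-1},{"slide":[0,0,-3],"angular":[0,0,0],"claw":-1},{"slide":[0,0,0],"angular":[0,0,0],"claw":-1}]'
python3 - <<'E'
from h import *
to(*slot(.0315,.15),18)
E
```

```text
t: 13.77
tcp_pos: [0.5399, 0.4196, 0.1777]
tool_rot: [0.84, 0.425, -0.299, 0.154]
force: [0.2, 1.3, 1.1]
finger_gap: 0.616
gripper_force: 31.7
18 rows slide cm [-1.04   1.932  0.464] ang [0.0137 0.0364 0.0377] | dist mm 393.7 deg 55.85
```

```bash
python3 -m creep '[{"slide":[-1.04,1.93,0.46],"angular":[0.0137,0.0364,0.0377],"claw":-1},{"slide":[-1.04,1.93,0.46],"angular":[0.0137,0.0364,0.0377],"claw":-1},{"slide":[-1.04,1.93,0.46],"angular":[0.0137,0.0364,0.0377],"claw":-1},{"slide":[-1.04,1.93,0.46],"angular":[0.0137,0.0364,0.0377],"claw":-1},{"slide":[-1.04,1.93,0.46],"angular":[0.0137,0.0364,0.0377],"claw":-1},{"slide":[-1.04,1.93,0.46],"angular":[0.0137,0.0364,0.0377],"claw":-1},{"slide":[-1.04,1.93,0.46],"angular":[0.0137,0.0364,0.0377],"claw":-1},{"slide":[-1.04,1.93,0.46],"angular":[0.0137,0.0364,0.0377],"claw":-1},{"slide":[-1.04,1.93,0.46],"angular":[0.0137,0.0364,0.0377],"claw":-1},{"slide":[-1.04,1.93,0.46],"angular":[0.0137,0.0364,0.0377],"claw":-1}]'
python3 -m creep '[{"slide":[-1.04,1.93,0.46],"angular":[0.0137,0.0364,0.0377],"claw":-1},{"slide":[-1.04,1.93,0.46],"angular":[0.0137,0.0364,0.0377],"claw":-1},{"slide":[-1.04,1.93,0.46],"angular":[0.0137,0.0364,0.0377],"claw":-1},{"slide":[-1.04,1.93,0.46],"angular":[0.0137,0.0364,0.0377],"claw":-1},{"slide":[-1.04,1.93,0.46],"angular":[0.0137,0.0364,0.0377],"claw":-1},{"slide":[-1.04,1.93,0.46],"angular":[0.0137,0.0364,0.0377],"claw":-1},{"slide":[-1.04,1.93,0.46],"angular":[0.0137,0.0364,0.0377],"claw":-1},{"slide":[-1.04,1.93,0.46],"angular":[0.0137,0.0364,0.0377],"claw":-1}]'
python3 -m creep '[{"slide":[0,0,0],"angular":[0,0,0],"claw":-1},{"slide":[0,0,0],"angular":[0,0,0],"claw":-1},{"slide":[0,0,0],"angular":[0,0,0],"claw":-1},{"slide":[0,0,0],"angular":[0,0,0],"claw":-1}]'
python3 - <<'E'
from h import *
to(*slot(.0315,.06),1)
E
```

```text
t: 14.6
tcp_pos: [0.5869, 0.1987, 0.192]
tool_rot: [0.952, 0.259, -0.144, 0.072]
force: [-0.1, -0.5, -0.4]
finger_gap: 0.612
gripper_force: 31.7
t: 15.27
tcp_pos: [0.5665, 0.0223, 0.1784]
tool_rot: [0.994, 0.113, -0.006, 0.003]
force: [1.1, -0.0, -0.3]
finger_gap: 0.615
gripper_force: 31.7
t: 15.6
tcp_pos: [0.5676, 0.0242, 0.1785]
tool_rot: [0.993, 0.115, -0.007, 0.003]
force: [-0.3, -0.3, -0.4]
finger_gap: 0.617
gripper_force: 31.7
1 rows slide cm [ 0.589 -0.24   8.745] ang [ 0.0051  0.0143 -0.0008] | dist mm 87.7 deg 0.87
```

```bash
python3 -m creep '[{"slide":[0.49,-0.24,1],"angular":[0.0051,0.0143,0],"claw":-1},{"slide":[0,0,2],"angular":[0,0,0],"claw":-1},{"slide":[0,0,3],"angular":[0,0,0],"claw":-1},{"slide":[0,0,1.5],"angular":[0,0,0],"claw":-1},{"slide":[0,0,0.5],"angular":[0,0,0],"claw":-1},{"slide":[0,0,0],"angular":[0,0,0],"claw":-1},{"slide":[0,0,0],"angular":[0,0,0],"claw":-1},{"slide":[0,0,0],"angular":[0,0,0],"claw":-1}]'
cat >> h.py <<'E'
def held(x,dz=.036,roi=(250,200,345,300),keep=None):   # side-view foil strips in tray coordinates (mm)
    p=now()[0]; print('tcp in tray',Rz(TY).inv().apply(p-TO)*1000); to(*slot(x,.05),1)
    s=viewer.snapshot('side');cv2.imwrite(f'pics/s_{int(manip.sense()["t"]*100)}.png',s)
    for r in strips(s,'b',roi): print(r[3],r[0],'held:',*[Rz(TY).inv().apply(plane('side',u,p[2]+dz)-TO)*1000 for u in r[:3]],'seated:',*[Rz(TY).inv().apply(plane('side',u,.073)-TO)*1000 for u in r[:3]])
E
python3 - <<'E'
from h import *
held(.0315)
E
```

```text
t: 16.27
tcp_pos: [0.5725, 0.027, 0.0995]
tool_rot: [0.993, 0.114, 0.001, 0.0]
force: [-0.3, -0.4, -1.2]
finger_gap: 0.609
gripper_force: 31.7
tcp in tray [32.2689 -0.3393 99.5058]
1 rows slide cm [-0.081 -0.036  1.85 ] ang [ 0.001  -0.0021 -0.0013] | dist mm 18.5 deg 0.15
49 [309.6327 226.2449] held: [ 29.3825   6.0684 135.5058] [ 29.8477  25.9845 135.5058] [ 28.8558 -16.4821 135.5058] seated: [73.565  63.4299 73.    ] [74.095  86.1235 73.    ] [72.9649 37.7348 73.    ]
54 [301.7037 256.5926] held: [-24.2971 -48.6551 135.5058] [-24.3116 -26.2956 135.5058] [-24.2829 -70.4719 135.5058] seated: [12.3997  1.0751 73.    ] [12.3831 26.5527 73.    ] [ 12.4159 -23.7841  73.    ]
48 [287.5417 263.7708] held: [-52.3327 -50.2658 135.5058] [-52.0304 -27.9465 135.5058] [-52.6091 -70.6703 135.5058] seated: [-19.5456  -0.7602  73.    ] [-19.2011  24.6716  73.    ] [-19.8605 -24.0101  73.    ]
```

```bash
python3 -m creep '[{"slide":[-0.07,-0.04,1],"angular":[0,0,0],"claw":-1},{"slide":[0,0,1.5],"angular":[0,0,0],"claw":-1},{"slide":[0,0,0.6],"angular":[0,0,0],"claw":-1},{"slide":[0,0,0.4],"angular":[0,0,0],"claw":-1},{"slide":[0,0,0.4],"angular":[0,0,0],"claw":-1},{"slide":[0,0,0.4],"angular":[0,0,0],"claw":-1},{"slide":[0,0,0],"angular":[0,0,0],"claw":-1}]'
python3 - <<'E'
from h import *
held(.032,.0375)
E
```

```text
t: 16.9
tcp_pos: [0.5714, 0.0268, 0.0551]
tool_rot: [0.994, 0.114, 0.001, 0.0]
force: [0.7, 1.0, 0.1]
finger_gap: 0.61
gripper_force: 31.7
tcp in tray [31.1323 -0.2681 55.1315]
1 rows slide cm [ 0.09  -0.026 -2.587] ang [ 0.0005 -0.0014 -0.0024] | dist mm 25.9 deg 0.16
38 [307.6053 244.7895] held: [26.9272  4.8584 92.6315] [26.6574 23.8562 92.6315] [ 27.1923 -13.8098  92.6315] seated: [39.4942 21.2531 73.    ] [39.2137 41.0103 73.    ] [39.7698  1.8386 73.    ]
54 [301.7037 256.5926] held: [  0.8742 -14.5439  92.6315] [ 0.8582  9.9544 92.6315] [  0.8897 -38.4476  92.6315] seated: [12.3997  1.0751 73.    ] [12.3831 26.5527 73.    ] [ 12.4159 -23.7841  73.    ]
48 [287.3958 263.6042] held: [-29.8496 -15.846   92.6315] [-29.6694   8.0862  92.6315] [-30.0211 -38.626   92.6315] seated: [-19.5523  -0.279   73.    ] [-19.3649  24.6099  73.    ] [-19.7306 -23.9697  73.    ]
```

```bash
python3 -m creep '[{"slide":[0.04,0,0.4],"angular":[0,0,0],"claw":-1},{"slide":[0.03,0,0.4],"angular":[0,0,0],"claw":-1},{"slide":[0,0,0.4],"angular":[0,0,0],"claw":-1},{"slide":[0,0,0.3],"angular":[0,0,0],"claw":-1},{"slide":[0,0,0],"angular":[0,0,0],"claw":-1},{"slide":[0,0,0],"angular":[0,0,0],"claw":-1}]'
python3 -m creep '[{"slide":[0,0,0.3],"angular":[0,0,0],"claw":-1},{"slide":[0,0,0],"angular":[0,0,0],"claw":-1}]'
python3 - <<'E'
from h import *
held(.032,.0375)
E
```

```text
t: 17.45
tcp_pos: [0.5713, 0.0272, 0.0399]
tool_rot: [0.994, 0.114, -0.0, -0.0]
force: [1.5, 1.5, -3.3]
finger_gap: 0.616
gripper_force: 31.8
t: 17.62
tcp_pos: [0.5714, 0.0272, 0.0371]
tool_rot: [0.994, 0.114, 0.0, -0.0]
force: [2.6, 1.9, -2.8]
finger_gap: 0.614
gripper_force: 31.9
tcp in tray [31.2084  0.0784 37.0969]
1 rows slide cm [ 0.08   0.008 -4.39 ] ang [-0.     -0.0001 -0.0022] | dist mm 43.9 deg 0.13
43 [307.1163 251.5814] held: [27.3441  5.401  74.5969] [27.3708 25.2092 74.5969] [ 27.3149 -16.1432  74.5969] seated: [28.3314  6.689  73.    ] [28.3583 26.5594 73.    ] [ 28.3022 -14.9227  73.    ]
55 [301.8    256.7273] held: [11.4217 -0.5712 74.5969] [11.5059 25.2319 74.5969] [ 11.3419 -25.022   74.5969] seated: [12.3591  0.6982 73.    ] [12.4435 26.5822 73.    ] [ 12.2791 -23.8294  73.    ]
48 [287.5208 263.75  ] held: [-20.3881  -1.9627  74.5969] [-20.0639  23.3186  74.5969] [-20.686  -25.1987  74.5969] seated: [-19.5505  -0.6977  73.    ] [-19.2253  24.6628  73.    ] [-19.8493 -24.0066  73.    ]
```

Seated with its foil at x 28.3, as wanted. Release and go back for the third card.

```bash
python3 -m creep '[{"slide":[0,0,0],"angular":[0,0,0],"claw":0.6},{"slide":[0,0,0],"angular":[0,0,0],"claw":0.6},{"slide":[0,0,0],"angular":[0,0,0],"claw":0.6},{"slide":[0,0,-1],"angular":[0,0,0],"claw":0.6},{"slide":[0,0,-2],"angular":[0,0,0],"claw":1},{"slide":[0,0,-3],"angular":[0,0,0],"claw":1},{"slide":[0,0,-4],"angular":[0,0,0],"claw":1},{"slide":[0,0,-4],"angular":[0,0,0],"claw":1}]'
python3 - <<'E'
from h import *
held(.032,.0375)
cp,Rc=card_stand(-1); Rt=Rc*TOOL
to(cp+Rc.apply([0,0,.16]),Rt,18)
E
```

```text
t: 18.33
tcp_pos: [0.57, 0.0271, 0.1787]
tool_rot: [0.993, 0.114, -0.002, -0.0]
force: [1.3, 0.0, -0.1]
finger_gap: 1.004
gripper_force: 0.0
tcp in tray [ 29.8134   0.2944 178.728 ]
1 rows slide cm [0.248 0.036 9.772] ang [-0.0007  0.003  -0.0021] | dist mm 97.8 deg 0.21
44 [309.1364 254.4091] held: [ -60.9359 -114.6031  216.228 ] [-60.7275 -95.9497 216.228 ] [ -61.1337 -132.3109  216.228 ] seated: [27.3429 -1.3217 73.    ] [27.6325 24.6015 73.    ] [ 27.068 -25.931  73.   ]
42 [302.0714 257.3333] held: [ -72.0322 -114.2578  216.228 ] [-71.9497 -95.8656 216.228 ] [ -72.1069 -130.9032  216.228 ] seated: [11.9219 -0.8418 73.    ] [12.0366 24.7184 73.    ] [ 11.8181 -23.9746  73.    ]
48 [287.375  263.6458] held: [ -94.7423 -113.9012  216.228 ] [-94.7327 -96.0144 216.228 ] [ -94.7515 -130.8795  216.228 ] seated: [-19.6391  -0.3463  73.    ] [-19.6258  24.5116  73.    ] [-19.6518 -23.9417  73.    ]
18 rows slide cm [ 0.617 -1.839 -0.022] ang [-0.0132 -0.0377 -0.0378] | dist mm 339.9 deg 56.74
```

```bash
python3 -m creep '[{"slide":[0.62,-1.84,0],"angular":[-0.0132,-0.0377,-0.0378],"claw":1},{"slide":[0.62,-1.84,0],"angular":[-0.0132,-0.0377,-0.0378],"claw":1},{"slide":[0.62,-1.84,0],"angular":[-0.0132,-0.0377,-0.0378],"claw":1},{"slide":[0.62,-1.84,0],"angular":[-0.0132,-0.0377,-0.0378],"claw":1},{"slide":[0.62,-1.84,0],"angular":[-0.0132,-0.0377,-0.0378],"claw":1},{"slide":[0.62,-1.84,0],"angular":[-0.0132,-0.0377,-0.0378],"claw":1},{"slide":[0.62,-1.84,0],"angular":[-0.0132,-0.0377,-0.0378],"claw":1},{"slide":[0.62,-1.84,0],"angular":[-0.0132,-0.0377,-0.0378],"claw":1},{"slide":[0.62,-1.84,0],"angular":[-0.0132,-0.0377,-0.0378],"claw":1},{"slide":[0.62,-1.84,0],"angular":[-0.0132,-0.0377,-0.0378],"claw":1}]'
python3 -m creep '[{"slide":[0.62,-1.84,0],"angular":[-0.0132,-0.0377,-0.0378],"claw":1},{"slide":[0.62,-1.84,0],"angular":[-0.0132,-0.0377,-0.0378],"claw":1},{"slide":[0.62,-1.84,0],"angular":[-0.0132,-0.0377,-0.0378],"claw":1},{"slide":[0.62,-1.84,0],"angular":[-0.0132,-0.0377,-0.0378],"claw":1},{"slide":[0.62,-1.84,0],"angular":[-0.0132,-0.0377,-0.0378],"claw":1},{"slide":[0.62,-1.84,0],"angular":[-0.0132,-0.0377,-0.0378],"claw":1},{"slide":[0.62,-1.84,0],"angular":[-0.0132,-0.0377,-0.0378],"claw":1},{"slide":[0.62,-1.84,0],"angular":[-0.0132,-0.0377,-0.0378],"claw":1}]'
python3 -m creep '[{"slide":[0,0,0],"angular":[0,0,0],"claw":1},{"slide":[0,0,0],"angular":[0,0,0],"claw":1},{"slide":[0,0,0],"angular":[0,0,0],"claw":1},{"slide":[0,0,0],"angular":[0,0,0],"claw":1}]'
python3 - <<'E'
from h import *
cp,Rc=card_stand(-1); Rt=Rc*TOOL
to(cp+Rc.apply([0,0,.031]),Rt,1)
E
```

```text
t: 19.22
tcp_pos: [0.555, 0.219, 0.1602]
tool_rot: [0.934, 0.296, -0.178, 0.087]
force: [1.0, 0.1, -0.4]
finger_gap: 0.996
gripper_force: 0.0
t: 19.88
tcp_pos: [0.4851, 0.3535, 0.1299]
tool_rot: [0.836, 0.425, -0.311, 0.151]
force: [0.0, -0.6, 1.3]
finger_gap: 1.0
gripper_force: 0.0
t: 20.22
tcp_pos: [0.4863, 0.3519, 0.1304]
tool_rot: [0.838, 0.424, -0.31, 0.15]
force: [1.0, 1.1, 0.7]
finger_gap: 0.994
gripper_force: 0.0
1 rows slide cm [-0.421  0.432 11.843] ang [-0.0101  0.0055  0.0053] | dist mm 118.6 deg 0.73
```

```bash
python3 -m creep '[{"slide":[-0.21,0.22,2.5],"angular":[-0.005,0.003,0.0027],"claw":1},{"slide":[-0.21,0.22,3],"angular":[-0.005,0.003,0.0027],"claw":1},{"slide":[0,0,2],"angular":[0,0,0],"claw":1},{"slide":[0,0,1.7],"angular":[0,0,0],"claw":1},{"slide":[0,0,1],"angular":[0,0,0],"claw":1},{"slide":[0,0,0.7],"angular":[0,0,0],"claw":1},{"slide":[0,0,0],"angular":[0,0,0],"claw":1},{"slide":[0,0,0],"angular":[0,0,0],"claw":1},{"slide":[0,0,0],"angular":[0,0,0],"claw":1}]'
python3 - <<'E'
from h import *
cp,Rc=card_stand(-1); Rt=Rc*TOOL
to(cp+Rc.apply([0,0,.031]),Rt,1)
E
```

```text
t: 20.97
tcp_pos: [0.4464, 0.2919, 0.0497]
tool_rot: [0.839, 0.424, -0.304, 0.154]
force: [0.2, -0.1, 0.0]
finger_gap: 0.999
gripper_force: 0.0
1 rows slide cm [-0.159 -0.034  1.032] ang [ 0.0009 -0.002   0.0008] | dist mm 10.4 deg 0.13
```

```bash
python3 -m creep '[{"slide":[-0.14,-0.05,0.5],"angular":[0,-0.002,0],"claw":1},{"slide":[0,0,0.4],"angular":[0,0,0],"claw":1},{"slide":[0,0,0],"angular":[0,0,0],"claw":1},{"slide":[0,0,0],"angular":[0,0,0],"claw":1},{"slide":[0,0,0],"angular":[0,0,0],"claw":1}]'
python3 - <<'E'
from h import *
cp,Rc=card_stand(-1); Rt=Rc*TOOL
to(cp+Rc.apply([0,0,.031]),Rt,1)
E
python3 -m creep '[{"slide":[0,0,0],"angular":[0,0,0],"claw":-1},{"slide":[0,0,0],"angular":[0,0,0],"claw":-1},{"slide":[0,0,0],"angular":[0,0,0],"claw":-1},{"slide":[0,0,0],"angular":[0,0,0],"claw":-1},{"slide":[0,0,0],"angular":[0,0,0],"claw":-1}]' 30
python3 - <<'E'
from h import *
cp,Rc=card_stand(-1); Rt=Rc*TOOL
to(cp+Rc.apply([0,0,.031]),Rt,1)
E
```

```text
t: 21.38
tcp_pos: [0.4407, 0.2861, 0.0429]
tool_rot: [0.838, 0.424, -0.306, 0.155]
force: [0.2, 0.8, 0.0]
finger_gap: 0.998
gripper_force: 0.0
1 rows slide cm [0.028 0.082 0.002] ang [0.0002 0.0025 0.0018] | dist mm 0.9 deg 0.17
t: 21.8
tcp_pos: [0.4408, 0.2862, 0.0431]
tool_rot: [0.838, 0.424, -0.306, 0.154]
force: [-0.2, 1.1, 0.6]
finger_gap: 0.61
gripper_force: 31.3
1 rows slide cm [0.031 0.078 0.025] ang [0.     0.0022 0.0015] | dist mm 0.9 deg 0.15
```

```bash
python3 -m creep '[{"slide":[0,0,-1],"angular":[0,0,0],"claw":-1},{"slide":[0,0,-2],"angular":[0,0,0],"claw":-1},{"slide":[0,0,-3],"angular":[0,0,0],"claw":-1},{"slide":[0,0,-4],"angular":[0,0,0],"claw":-1},{"slide":[0,0,-4],"angular":[0,0,0],"claw":-1},{"slide":[0,0,-3],"angular":[0,0,0],"claw":-1},{"slide":[0,0,0],"angular":[0,0,0],"claw":-1}]'
python3 - <<'E'
from h import *
to(*slot(-.0005,.15),18)
E
```

```text
t: 22.38
tcp_pos: [0.51, 0.3786, 0.1787]
tool_rot: [0.84, 0.425, -0.299, 0.154]
force: [0.2, 0.7, 1.3]
finger_gap: 0.612
gripper_force: 31.7
18 rows slide cm [-0.942  1.77   0.426] ang [0.0137 0.0364 0.0377] | dist mm 360.0 deg 55.86
```

```bash
python3 -m creep '[{"slide":[-0.94,1.77,0.42],"angular":[0.0137,0.0364,0.0377],"claw":-1},{"slide":[-0.94,1.77,0.42],"angular":[0.0137,0.0364,0.0377],"claw":-1},{"slide":[-0.94,1.77,0.42],"angular":[0.0137,0.0364,0.0377],"claw":-1},{"slide":[-0.94,1.77,0.42],"angular":[0.0137,0.0364,0.0377],"claw":-1},{"slide":[-0.94,1.77,0.42],"angular":[0.0137,0.0364,0.0377],"claw":-1},{"slide":[-0.94,1.77,0.42],"angular":[0.0137,0.0364,0.0377],"claw":-1},{"slide":[-0.94,1.77,0.42],"angular":[0.0137,0.0364,0.0377],"claw":-1},{"slide":[-0.94,1.77,0.42],"angular":[0.0137,0.0364,0.0377],"claw":-1},{"slide":[-0.94,1.77,0.42],"angular":[0.0137,0.0364,0.0377],"claw":-1},{"slide":[-0.94,1.77,0.42],"angular":[0.0137,0.0364,0.0377],"claw":-1}]'
python3 -m creep '[{"slide":[-0.94,1.77,0.42],"angular":[0.0137,0.0364,0.0377],"claw":-1},{"slide":[-0.94,1.77,0.42],"angular":[0.0137,0.0364,0.0377],"claw":-1},{"slide":[-0.94,1.77,0.42],"angular":[0.0137,0.0364,0.0377],"claw":-1},{"slide":[-0.94,1.77,0.42],"angular":[0.0137,0.0364,0.0377],"claw":-1},{"slide":[-0.94,1.77,0.42],"angular":[0.0137,0.0364,0.0377],"claw":-1},{"slide":[-0.94,1.77,0.42],"angular":[0.0137,0.0364,0.0377],"claw":-1},{"slide":[-0.94,1.77,0.42],"angular":[0.0137,0.0364,0.0377],"claw":-1},{"slide":[-0.94,1.77,0.42],"angular":[0.0137,0.0364,0.0377],"claw":-1}]'
python3 -m creep '[{"slide":[0,0,0],"angular":[0,0,0],"claw":-1},{"slide":[0,0,0],"angular":[0,0,0],"claw":-1},{"slide":[0,0,0],"angular":[0,0,0],"claw":-1},{"slide":[0,0,0],"angular":[0,0,0],"claw":-1}]'
python3 - <<'E'
from h import *
to(*slot(-.0005,.07),1)
E
```

```text
t: 23.22
tcp_pos: [0.5531, 0.1764, 0.1913]
tool_rot: [0.952, 0.259, -0.144, 0.073]
force: [0.1, -0.4, -0.6]
finger_gap: 0.612
gripper_force: 31.7
t: 23.88
tcp_pos: [0.5355, 0.015, 0.1788]
tool_rot: [0.994, 0.113, -0.006, 0.003]
force: [-0.5, -0.7, 0.5]
finger_gap: 0.614
gripper_force: 31.7
t: 24.22
tcp_pos: [0.5365, 0.0168, 0.1789]
tool_rot: [0.993, 0.114, -0.007, 0.004]
force: [0.3, -0.6, -0.0]
finger_gap: 0.612
gripper_force: 31.7
1 rows slide cm [ 0.57  -0.257  7.78 ] ang [ 0.0056  0.0143 -0.0009] | dist mm 78.0 deg 0.88
```

```bash
python3 -m creep '[{"slide":[0.42,-0.26,1],"angular":[0.0051,0.0143,0],"claw":-1},{"slide":[0,0,2],"angular":[0,0,0],"claw":-1},{"slide":[0,0,3],"angular":[0,0,0],"claw":-1},{"slide":[0,0,1.3],"angular":[0,0,0],"claw":-1},{"slide":[0,0,0.5],"angular":[0,0,0],"claw":-1},{"slide":[0,0,0],"angular":[0,0,0],"claw":-1},{"slide":[0,0,0],"angular":[0,0,0],"claw":-1},{"slide":[0,0,0],"angular":[0,0,0],"claw":-1}]'
python3 - <<'E'
from h import *
held(-.0008)
E
```

```text
t: 24.88
tcp_pos: [0.5407, 0.0197, 0.1018]
tool_rot: [0.993, 0.114, 0.001, 0.001]
force: [0.4, 0.4, 0.5]
finger_gap: 0.612
gripper_force: 31.7
tcp in tray [ -0.395   -0.2471 101.7544]
1 rows slide cm [-0.045 -0.028  2.075] ang [ 0.0014 -0.002  -0.0012] | dist mm 20.8 deg 0.16
41 [293.878  232.2683] held: [ -4.5881   4.9397 137.7544] [ -4.7     23.283  137.7544] [ -4.4738 -13.8051 137.7544] seated: [36.4821 64.5005 73.    ] [36.3539 85.5072 73.    ] [36.613  43.0339 73.    ]
49 [287.3878 263.6327] held: [-53.5615 -51.6717 137.7544] [-53.3882 -29.9038 137.7544] [-53.726  -72.3287 137.7544] seated: [-19.6021  -0.3307  73.    ] [-19.4037  24.5978  73.    ] [-19.7905 -23.987   73.    ]
15 [313.9333 259.9333] held: [-13.0543 -66.5796 137.7544] [-12.8839 -59.2196 137.7544] [-13.2299 -74.1704 137.7544] seated: [ 26.7867 -17.4032  73.    ] [26.9817 -8.9746 73.    ] [ 26.5855 -26.0962  73.    ]
```

```bash
python3 -m creep '[{"slide":[0,-0.03,1],"angular":[0,0,0],"claw":-1},{"slide":[0,0,1.5],"angular":[0,0,0],"claw":-1},{"slide":[0,0,0.8],"angular":[0,0,0],"claw":-1},{"slide":[0,0,0.4],"angular":[0,0,0],"claw":-1},{"slide":[0,0,0.4],"angular":[0,0,0],"claw":-1},{"slide":[0,0,0.4],"angular":[0,0,0],"claw":-1},{"slide":[0,0,0],"angular":[0,0,0],"claw":-1}]'
python3 - <<'E'
from h import *
held(-.0008)
E
```

```text
t: 25.52
tcp_pos: [0.5401, 0.0196, 0.0554]
tool_rot: [0.994, 0.114, 0.0, 0.0]
force: [2.6, 0.4, -0.6]
finger_gap: 0.611
gripper_force: 31.7
tcp in tray [-0.9714 -0.2191 55.4379]
1 rows slide cm [ 0.019 -0.02  -2.556] ang [ 0.0007 -0.0009 -0.0025] | dist mm 25.6 deg 0.16
34 [292.9706 251.2059] held: [-4.3729  5.6769 91.4379] [-4.171  24.4942 91.4379] [ -4.5787 -13.5053  91.4379] seated: [ 6.2291 21.0681 73.    ] [ 6.4386 40.5901 73.    ] [ 6.0156  1.1673 73.    ]
48 [287.3958 263.6042] held: [-29.2235 -14.8995  91.4379] [-29.0492   9.0884  91.4379] [-29.3894 -37.733   91.4379] seated: [-19.5523  -0.279   73.    ] [-19.3714  24.6073  73.    ] [-19.7244 -23.9677  73.    ]
```

In the slot with about 2.6 N of side force, so I carry on to the bottom.

```bash
python3 -m creep '[{"slide":[0.03,0,0.4],"angular":[0,0,0],"claw":-1},{"slide":[0,0,0.4],"angular":[0,0,0],"claw":-1},{"slide":[0,0,0.4],"angular":[0,0,0],"claw":-1},{"slide":[0,0,0.3],"angular":[0,0,0],"claw":-1},{"slide":[0,0,0],"angular":[0,0,0],"claw":-1},{"slide":[0,0,0],"angular":[0,0,0],"claw":-1}]'
python3 - <<'E'
from h import *
held(-.0008)
E
```

```text
t: 26.07
tcp_pos: [0.5399, 0.0199, 0.0402]
tool_rot: [0.994, 0.114, -0.0, 0.0]
force: [1.5, 2.8, -2.9]
finger_gap: 0.614
gripper_force: 31.8
tcp in tray [-1.0992  0.1282 40.2284]
1 rows slide cm [ 0.03   0.013 -4.077] ang [ 0.0002  0.0001 -0.0025] | dist mm 40.8 deg 0.14
34 [292.4118 257.0882] held: [-4.7424  6.1686 76.2284] [-4.2812 24.1472 76.2284] [ -5.2296 -12.8168  76.2284] seated: [-2.9441  8.7859 73.    ] [-2.4799 26.8789 73.    ] [ -3.4343 -10.3203  73.    ]
46 [287.3478 263.4783] held: [-21.1551  -2.5347  76.2284] [-21.0556  21.8886  76.2284] [-21.2521 -26.3279  76.2284] seated: [-19.4612   0.0272  73.    ] [-19.361   24.6058  73.    ] [-19.5588 -23.9174  73.    ]
```

```bash
python3 -m creep '[{"slide":[0,0,0.2],"angular":[0,0,0],"claw":-1},{"slide":[0,0,0],"angular":[0,0,0],"claw":-1}]'
python3 -m creep '[{"slide":[0,0,0],"angular":[0,0,0],"claw":0.6},{"slide":[0,0,0],"angular":[0,0,0],"claw":0.6},{"slide":[0,0,0],"angular":[0,0,0],"claw":0.6},{"slide":[0,0,-1],"angular":[0,0,0],"claw":0.6},{"slide":[0,0,-2],"angular":[0,0,0],"claw":0.6},{"slide":[0,0,-3],"angular":[0,0,0],"claw":0.2},{"slide":[0,0,-4],"angular":[0,0,0],"claw":0.2},{"slide":[-4,0,-2],"angular":[0,0,0],"claw":0.2},{"slide":[-4,0,0],"angular":[0,0,0],"claw":0.2},{"slide":[-0.5,0,0],"angular":[0,0,0],"claw":0.2}]'
python3 -m creep '[{"slide":[0,0,0],"angular":[0,0,0],"claw":0.2},{"slide":[0,0,0],"angular":[0,0,0],"claw":0.2},{"slide":[0,0,0],"angular":[0,0,0],"claw":0.2}]'
python3 - <<'E'
from h import *
held(-.0008)
t=viewer.snapshot('top');cv2.imwrite('pics/t7.png',t)
s=cv2.imread(sorted(__import__('glob').glob('pics/s_*.png'),key=lambda f:int(f[7:-4]))[-1])
for r in strips(s,'y',(230,190,340,320)): print('y',[Rz(TY).inv().apply(plane('side',u,.073)-TO)*1000 for u in r[:3]])
to(TO+Rz(TY).apply([-.086,0,.053]),Rz(TY)*TOOL,1)
cv2.imwrite("pics/v7.png",np.hstack([cv2.resize(s[205:325,225:345],(400,400),interpolation=2),cv2.resize(t[170:270,310:410],(400,400),interpolation=2)]))
E
```

```text
t: 26.28
tcp_pos: [0.5399, 0.0198, 0.0387]
tool_rot: [0.993, 0.114, 0.0, 0.0]
force: [1.0, 3.1, -1.6]
finger_gap: 0.615
gripper_force: 32.0
t: 27.12
tcp_pos: [0.4513, 0.0019, 0.1584]
tool_rot: [0.993, 0.114, -0.004, -0.001]
force: [-1.8, 0.9, 0.1]
finger_gap: 0.6
gripper_force: 0.0
t: 27.37
tcp_pos: [0.4615, 0.0008, 0.1578]
tool_rot: [0.993, 0.114, 0.001, 0.001]
force: [-1.0, 0.6, 0.3]
finger_gap: 0.599
gripper_force: 0.0
tcp in tray [-81.7817  -0.5855 157.7772]
1 rows slide cm [ 8.081 -0.089  7.695] ang [ 0.0017 -0.0022 -0.0022] | dist mm 111.6 deg 0.2
44 [309.2045 254.6591] held: [-47.2983 -97.3024 193.7772] [-47.0004 -77.0947 193.7772] [ -47.5697 -115.7221  193.7772] seated: [27.081  -1.9189 73.    ] [27.4711 24.5475 73.    ] [ 26.7255 -26.0437  73.    ]
40 [302.05  257.325] held: [-58.8893 -96.4511 193.7772] [-58.7585 -76.9537 193.7772] [ -59.008  -114.1597  193.7772] seated: [11.9   -0.804 73.   ] [12.0713 24.7323 73.    ] [ 11.7445 -23.9973  73.    ]
45 [295.1333 261.4222] held: [-71.5142 -98.0696 193.7772] [-71.2392 -77.124  193.7772] [ -71.7583 -116.6635  193.7772] seated: [-4.6352 -2.9238 73.    ] [-4.275  24.5092 73.    ] [ -4.9549 -27.2766  73.    ]
39 [287.1795 263.6667] held: [-83.2216 -95.9965 193.7772] [-83.204  -77.2032 193.7772] [ -83.2387 -114.1934  193.7772] seated: [-19.9686  -0.2086  73.    ] [-19.9455  24.4055  73.    ] [-19.991  -24.0415  73.    ]
y [array([-35.9072,   1.1231,  73.    ]), array([-35.777 ,  25.6491,  73.    ]), array([-36.034 , -22.7885,  73.    ])]
1 rows slide cm [-0.417 -0.047 10.435] ang [ 0.0011 -0.0011 -0.0018] | dist mm 104.4 deg 0.14
```

View pics/v7.png

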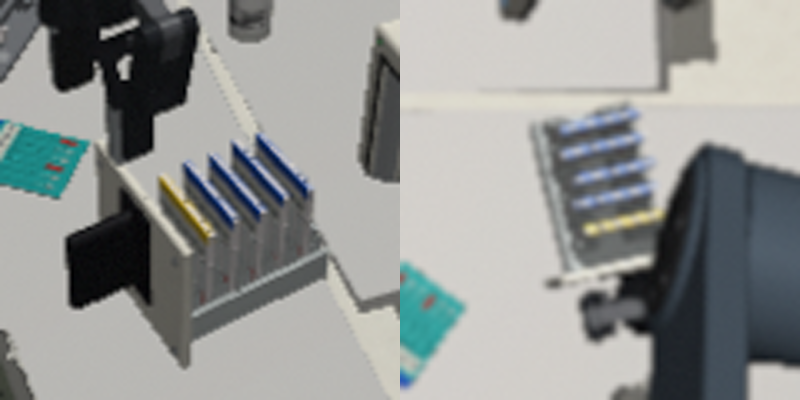

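All five cards stand upright in the tray: yellow in front at left crop (188,205) and four blue behind it. Now I take hold of the handle fin.

```bash
python3 -m creep '[{"slide":[-0.4,-0.05,2],"angular":[0,0,0],"claw":0.2},{"slide":[0,0,3],"angular":[0,0,0],"claw":0.2},{"slide":[0,0,3],"angular":[0,0,0],"claw":0.2},{"slide":[0,0,1.5],"angular":[0,0,0],"claw":0.2},{"slide":[0,0,0.8],"angular":[0,0,0],"claw":0.2},{"slide":[0,0,0],"angular":[0,0,0],"claw":0.2},{"slide":[0,0,0],"angular":[0,0,0],"claw":0.2}]'
python3 -m creep '[{"slide":[0,0,0],"angular":[0,0,0],"claw":-0.5},{"slide":[0,0,0],"angular":[0,0,0],"claw":-1},{"slide":[0,0,0],"angular":[0,0,0],"claw":-1},{"slide":[0,0,0],"angular":[0,0,0],"claw":-1},{"slide":[0,0,0],"angular":[0,0,0],"claw":-1},{"slide":[0,0,0],"angular":[0,0,0],"claw":-1},{"slide":[0,0,0],"angular":[0,0,0],"claw":-1}]' 40
python3 - <<'E'
from h import *
to(TO+Rz(TY).apply([-.086,0,.053]),Rz(TY)*TOOL,1)
s=viewer.snapshot('side');cv2.imwrite('pics/s8.png',s)
for c in 'yb':
  for r in strips(s,c,(230,235,340,320)): print(c,[Rz(TY).inv().apply(plane('side',u,.073)-TO)*1000 for u in r[:3]])
E
```

```text
t: 28.05
tcp_pos: [0.4563, 0.0007, 0.0541]
tool_rot: [0.993, 0.114, -0.0, 0.0]
force: [0.1, 0.4, 0.7]
finger_gap: 0.602
gripper_force: 0.0
t: 28.63
tcp_pos: [0.456, 0.0009, 0.0554]
tool_rot: [0.994, 0.114, 0.001, 0.0]
force: [-0.7, 2.2, 6.2]
finger_gap: 0.109
gripper_force: 39.5
1 rows slide cm [0.115 0.085 0.239] ang [ 0.0008 -0.0013 -0.0023] | dist mm 2.8 deg 0.16
y [array([-36.7017,  -6.6534,  73.    ]), array([-36.0234,  23.8009,  73.    ]), array([-37.2049, -29.2447,  73.    ])]
b [array([27.9816, -4.343 , 73.    ]), array([27.5959, 21.2985, 73.    ]), array([ 28.3211, -26.9213,  73.    ])]
b [array([12.5826, -1.0763, 73.    ]), array([13.0505, 26.8174, 73.    ]), array([ 12.1737, -25.4488,  73.    ])]
b [array([-5.2038, -4.1218, 73.    ]), array([-4.8124, 22.5846, 73.    ]), array([ -5.5689, -29.0385,  73.    ])]
b [array([-19.4373,  -0.8032,  73.    ]), array([-19.3587,  24.6051,  73.    ]), array([-19.5087, -23.9019,  73.    ])]
```

```bash
cat >> h.py <<'E'
IY=3.7; IO=np.array([.705,.0203,0])-Rz(3.7).apply([-.014,0,0])   # incubator yaw, origin
def inc(x,h=.0564): return IO+Rz(IY).apply([x-.087,0,h]), Rz(IY)*TOOL   # tool pose for tray origin at incubator x
E
python3 - <<'E'
from h import *
w=to(*inc(-.130),8); to(*inc(-.014),10,w)
E
```

```text
8 rows slide cm [ 0.587  0.013 -0.012] ang [ 0.0001 -0.0002  0.0204] | dist mm 46.9 deg 9.36
10 rows slide cm [ 1.16 -0.    0.  ] ang [0. 0. 0.] | dist mm 116.0 deg 0.0
```

```bash
python3 -m creep '[{"slide":[0.3,0,-0.05],"angular":[0,0,0.01],"claw":-1},{"slide":[0.6,0.01,-0.05],"angular":[0,0,0.02],"claw":-1},{"slide":[0.6,0.01,0],"angular":[0,0,0.02],"claw":-1},{"slide":[0.6,0.01,0],"angular":[0,0,0.02],"claw":-1},{"slide":[0.6,0.01,0],"angular":[0,0,0.023],"claw":-1},{"slide":[0.6,0.01,0],"angular":[0,0,0.02],"claw":-1},{"slide":[0.6,0.01,0],"angular":[0,0,0.02],"claw":-1},{"slide":[0.5,0.01,0],"angular":[0,0,0.02],"claw":-1},{"slide":[0.3,0,0],"angular":[0,0,0.01],"claw":-1},{"slide":[0,0,0],"angular":[0,0,0],"claw":-1}]'
python3 -m creep '[{"slide":[0,0,0],"angular":[0,0,0],"claw":-1},{"slide":[0,0,0],"angular":[0,0,0],"claw":-1}]'
python3 - <<'E'
from h import *
to(*inc(-.130),1)
s=viewer.snapshot('side');t=viewer.snapshot('top');cv2.imwrite('pics/s9.png',s);cv2.imwrite('pics/t9.png',t)
Q=lambda u:Rz(IY).inv().apply(plane('side',u,.073)-IO)*1000
for c in 'yb':
  for r in strips(s,c,(230,215,350,320)): print(c,r[0],*[Q(u) for u in r[:3]])
cv2.imwrite("pics/v9.png",np.hstack([cv2.resize(s[195:315,260:380],(400,400),interpolation=2),cv2.resize(t[130:230,310:410],(400,400),interpolation=2)]))
E
```

```text
t: 29.52
tcp_pos: [0.4998, 0.0082, 0.0554]
tool_rot: [0.999, 0.033, -0.003, -0.0]
force: [-5.2, 1.9, 4.2]
finger_gap: 0.109
gripper_force: 39.3
t: 29.68
tcp_pos: [0.4998, 0.0082, 0.0554]
tool_rot: [0.999, 0.033, -0.002, -0.0]
force: [-3.3, 2.7, 3.2]
finger_gap: 0.108
gripper_force: 39.3
1 rows slide cm [ 0.258  0.119 -0.102] ang [-0.001   0.0046  0.0009] | dist mm 3.0 deg 0.28
y [304.3462 263.4615] [-168.3258   -4.0571   73.    ] [-167.9846   22.1129   73.    ] [-168.6412  -28.2448   73.    ]
b [337.6047 253.2093] [-99.8943  -2.9878  73.    ] [-99.7618  23.0009  73.    ] [-100.0151  -26.6725   73.    ]
b [325.697  255.6061] [-123.3625   -0.459    73.    ] [-123.3625   24.5656   73.    ] [-123.3626  -23.4014   73.    ]
b [319.6765 258.4412] [-136.9529   -2.9026   73.    ] [-137.1331   23.5376   73.    ] [-136.7955  -25.985    73.    ]
b [310.1562 260.5625] [-155.4725   -1.3736   73.    ] [-155.3544   22.8225   73.    ] [-155.5821  -23.8217   73.    ]
```

View pics/v9.png

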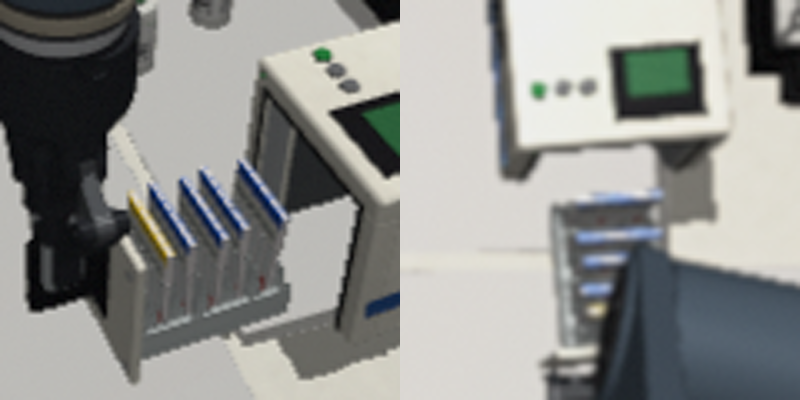

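The tray is aligned just in front of the bay mouth with all cards upright (left crop, foils from (150,225) to (262,190)). I push it in stages and watch the force.

```bash
python3 -m creep '[{"slide":[0.5,0,-0.05],"angular":[0,0,0],"claw":-1},{"slide":[0.8,0,0],"angular":[0,0.002,0],"claw":-1},{"slide":[0.8,0,0],"angular":[0,0.002,0],"claw":-1},{"slide":[0.8,0,0],"angular":[0,0,0],"claw":-1},{"slide":[0.6,0,0],"angular":[0,0,0],"claw":-1},{"slide":[0.3,0,0],"angular":[0,0,0],"claw":-1}]'
python3 - <<'E'
from h import *
to(*inc(-.014),1)
s=manip.sense();print(s['force'],s['ft_torque'])
s=viewer.snapshot('side');cv2.imwrite('pics/s10.png',s)
Q=lambda u:Rz(IY).inv().apply(plane('side',u,.073)-IO)*1000
for c in 'yb':
  for r in strips(s,c,(230,205,360,320)): print(c,r[0],*[Q(u) for u in r[:3]])
E
```

```text
t: 30.28
tcp_pos: [0.542, 0.0096, 0.0555]
tool_rot: [0.999, 0.033, 0.003, 0.0]
force: [0.4, 0.1, -7.8]
finger_gap: 0.112
gripper_force: 38.8
1 rows slide cm [ 7.636 -0.013 -0.042] ang [ 0.001  -0.0059  0.0006] | dist mm 76.4 deg 0.35
[ 0.3911  0.1074 -7.7961] [-0.0006  0.4411 -0.0098]
y [323.5333 253.    ] [-124.0028    7.0471   73.    ] [-124.3068   22.2383   73.    ] [-123.7095   -7.6064   73.    ]
b [354.55 245.15] [-59.4583   4.2916  73.    ] [-59.1461  23.2888  73.    ] [-59.7773 -15.1145  73.    ]
b [349.1786 249.2143] [-74.5274  -1.6018  73.    ] [-74.5982  25.1488  73.    ] [-74.4635 -25.7862  73.    ]
b [343.1042 252.1875] [-89.0522  -4.3649  73.    ] [-89.206   22.0622  73.    ] [-88.9115 -28.5412  73.    ]
b [334.0682 254.0455] [-107.0527   -2.5197   73.    ] [-106.9626   23.8063   73.    ] [-107.1371  -27.1741   73.    ]
```

```bash
python3 -m creep '[{"slide":[0.4,0,0.05],"angular":[0,-0.004,0],"claw":-1},{"slide":[0.8,0,0],"angular":[0,0,0],"claw":-1},{"slide":[0.8,0,0],"angular":[0,0,0],"claw":-1},{"slide":[0.8,0,0],"angular":[0,0,0],"claw":-1},{"slide":[0.8,0,0],"angular":[0,0,0],"claw":-1},{"slide":[0.5,0,0],"angular":[0,0,0],"claw":-1},{"slide":[0.2,0,0],"angular":[0,0,0],"claw":-1}]'
python3 - <<'E'
from h import *
to(*inc(-.014),1)
s=manip.sense();print(s['force'],s['ft_torque'])
E
```

```text
t: 30.92
tcp_pos: [0.5842, 0.0125, 0.0554]
tool_rot: [0.999, 0.033, 0.0, 0.0]
force: [-2.6, -2.4, -0.1]
finger_gap: 0.112
gripper_force: 40.0
1 rows slide cm [ 3.404  0.008 -0.092] ang [ 0.0009 -0.0009  0.001 ] | dist mm 34.1 deg 0.09
[-2.6227 -2.4281 -0.0721] [-0.1473  0.674  -0.0038]
```

```bash
python3 -m creep '[{"slide":[0.4,0,0],"angular":[0,0,0],"claw":-1},{"slide":[0.6,0,0],"angular":[0,0,0],"claw":-1},{"slide":[0.6,0,0],"angular":[0,0,0],"claw":-1},{"slide":[0.4,0,0],"angular":[0,0,0],"claw":-1},{"slide":[0.3,0,0],"angular":[0,0,0],"claw":-1},{"slide":[0.2,0,0],"angular":[0,0,0],"claw":-1}]'
python3 -m creep '[{"slide":[0.2,0,0],"angular":[0,0,0],"claw":-1},{"slide":[0.2,0,0],"angular":[0,0,0],"claw":-1}]'
python3 - <<'E'
from h import *
to(*inc(-.014),1)
s=manip.sense();print(s['force'],s['ft_torque'])
E
```

```text
t: 31.42
tcp_pos: [0.6074, 0.0143, 0.0554]
tool_rot: [0.999, 0.033, -0.001, 0.0]
force: [-5.2, -2.3, 0.4]
finger_gap: 0.11
gripper_force: 40.1
t: 31.58
tcp_pos: [0.6111, 0.0146, 0.0555]
tool_rot: [0.999, 0.033, -0.001, 0.0]
force: [-4.9, -0.8, -0.1]
finger_gap: 0.109
gripper_force: 40.1
1 rows slide cm [ 0.705  0.038 -0.095] ang [0.0003 0.0019 0.0009] | dist mm 7.1 deg 0.12
[-4.8596 -0.789  -0.0649] [-0.0664  0.7272  0.0224]
```

```bash
python3 -m creep '[{"slide":[0.2,0,0],"angular":[0,0,0],"claw":-1},{"slide":[0.2,0,0],"angular":[0,0,0],"claw":-1},{"slide":[0,0,0],"angular":[0,0,0],"claw":-1}]'
python3 -m creep '[{"slide":[0.15,0,0],"angular":[0,0,0],"claw":-1},{"slide":[0.15,0,0],"angular":[0,0,0],"claw":-1},{"slide":[0,0,0],"angular":[0,0,0],"claw":-1}]'
python3 -m creep '[{"slide":[0.15,0,0],"angular":[0,0,0],"claw":-1},{"slide":[0,0,0],"angular":[0,0,0],"claw":-1},{"slide":[0,0,0],"angular":[0,0,0],"claw":-1}]'
python3 - <<'E'
from h import *
to(*inc(-.014),1)
E
```

```text
t: 31.83
tcp_pos: [0.6166, 0.0148, 0.0555]
tool_rot: [0.999, 0.033, 0.001, 0.0]
force: [-2.9, 0.4, -0.8]
finger_gap: 0.11
gripper_force: 39.9
t: 32.08
tcp_pos: [0.6192, 0.015, 0.0555]
tool_rot: [0.999, 0.033, 0.0, 0.0]
force: [-3.1, 0.6, -1.1]
finger_gap: 0.107
gripper_force: 39.9
t: 32.33
tcp_pos: [0.6198, 0.015, 0.0554]
tool_rot: [0.999, 0.033, -0.001, 0.0]
force: [-4.2, -0.8, -0.7]
finger_gap: 0.106
gripper_force: 40.1
1 rows slide cm [-0.167  0.024 -0.097] ang [0.0006 0.0014 0.001 ] | dist mm 1.9 deg 0.1
```

```bash
python3 -m creep '[{"slide":[0.15,0,0],"angular":[0,0,0],"claw":-1},{"slide":[0.1,0,0],"angular":[0,0,0],"claw":-1},{"slide":[0,0,0],"angular":[0,0,0],"claw":-1}]'
python3 -m creep '[{"slide":[0.15,0,0],"angular":[0,0,0],"claw":-1},{"slide":[0,0,0],"angular":[0,0,0],"claw":-1}]'
python3 -m creep '[{"slide":[0.15,0,0],"angular":[0,0,0],"claw":-1},{"slide":[0,0,0],"angular":[0,0,0],"claw":-1}]'
```

```text
t: 32.58
tcp_pos: [0.6198, 0.015, 0.0554]
tool_rot: [0.999, 0.033, -0.003, 0.0]
force: [-10.0, -2.2, 4.5]
finger_gap: 0.106
gripper_force: 40.7
t: 32.75
tcp_pos: [0.6198, 0.015, 0.0554]
tool_rot: [0.999, 0.033, -0.005, 0.0]
force: [-13.8, -3.1, 6.1]
finger_gap: 0.106
gripper_force: 41.1
t: 32.92
tcp_pos: [0.6198, 0.015, 0.0554]
tool_rot: [0.999, 0.033, -0.007, 0.0]
force: [-14.8, -3.8, 8.9]
finger_gap: 0.113
gripper_force: 41.4
```

The plate is against the housing: the TCP stopped at 0.6198 while the force climbed. I relax, release and lift away.

```bash
python3 -m creep '[{"slide":[-0.35,0,0],"angular":[0,0,0],"claw":-1},{"slide":[0,0,0],"angular":[0,0,0],"claw":-1}]'
python3 -m creep '[{"slide":[0,0,0],"angular":[0,0,0],"claw":-0.2},{"slide":[0,0,0],"angular":[0,0,0],"claw":0},{"slide":[0,0,0],"angular":[0,0,0],"claw":0.2},{"slide":[0,0,0],"angular":[0,0,0],"claw":0.2},{"slide":[0,0,-1],"angular":[0,0,0],"claw":0.2},{"slide":[0,0,-2],"angular":[0,0,0],"claw":0.2},{"slide":[0,0,-3],"angular":[0,0,0],"claw":0.2},{"slide":[-2,0,-3],"angular":[0,0,0],"claw":0.2},{"slide":[-4,0,-2],"angular":[0,0,0],"claw":0.2},{"slide":[-4,0,0],"angular":[0,0,0],"claw":0.2}]'
python3 -m creep '[{"slide":[-4,0,0],"angular":[0,0,0],"claw":0.2},{"slide":[-4,0,0],"angular":[0,0,0],"claw":0.2},{"slide":[0,0,0],"angular":[0,0,0],"claw":0.2},{"slide":[0,0,0],"angular":[0,0,0],"claw":0.2}]'
python3 - <<'E'
from h import *
s=viewer.snapshot('side');t=viewer.snapshot('top');cv2.imwrite('pics/s11.png',s);cv2.imwrite('pics/t11.png',t)
# handle fin (black) in side view: expected grip/top corner projections at home vs seen
Q=lambda n,u,z:Rz(IY).inv().apply(plane(n,u,z)-IO)*1000
for n,im in(('side',s),('top',t)):
    h=[proj(n,IO+Rz(IY).apply([-.014+x,0,.085])) for x in(-.104,-.062)];print(n,'fin top expected px',h)
    g=cv2.cvtColor(im,cv2.COLOR_BGR2GRAY);c=np.mean(h,0).astype(int);r=28
    m=np.zeros_like(g);m[c[1]-r:c[1]+r,c[0]-r:c[0]+r]=(g[c[1]-r:c[1]+r,c[0]-r:c[0]+r]<40)*255
    k,l,st,ce=cv2.connectedComponentsWithStats(m)
    for i in range(1,k):
        if st[i,4]>25:
            p=np.argwhere(l==i)[:,::-1].astype(np.float32);b=cv2.minAreaRect(p);print(st[i],b,[Q(n,u,.085)[:2] for u in cv2.boxPoints(b)] if n=='top' else '')
    if n=='side':
        for col in 'yb':
            for q in strips(im,col,(300,200,400,300),5): print(col,q[0],q[3],Q('side',q[0],.073))
E
```

```text
t: 33.08
tcp_pos: [0.6199, 0.015, 0.0554]
tool_rot: [0.999, 0.033, -0.002, 0.0]
force: [-7.0, -0.7, 2.5]
finger_gap: 0.112
gripper_force: 40.4
t: 33.92
tcp_pos: [0.5297, 0.0081, 0.1691]
tool_rot: [0.999, 0.033, 0.007, 0.002]
force: [1.0, -1.5, 0.5]
finger_gap: 0.604
gripper_force: 0.0
t: 34.25
tcp_pos: [0.4429, 0.0041, 0.1648]
tool_rot: [0.999, 0.032, -0.001, 0.0]
force: [0.2, 0.8, 0.2]
finger_gap: 0.604
gripper_force: 0.0
side fin top expected px [array([328.7304, 250.023 ]), array([348.8175, 244.219 ])]
[339 222  27  33  49] ((352.2458801269531, 237.79502868652344), (41.227874755859375, 1.4084062576293945), 50.19443130493164) 
[360 227   6   9  31] ((362.5, 231.0), (8.0, 5.0), 90.0) 
[328 239  25  33 540] ((340.0980529785156, 254.63674926757812), (23.598915100097656, 31.85065269470215), 3.012787342071533) 
b [384.6574 282.2778] 108 [-58.4147 -94.5175  73.    ]
top fin top expected px [array([365.762 , 186.8597]), array([364.3341, 170.0598])]
[364 150  21   9  89] ((374.0, 154.0), (8.0, 20.0), 90.0) [array([-25.6231,  -3.3783]), array([-29.0544, -52.6119]), array([-49.1555, -50.838 ]), array([-45.7508,  -1.6993])]
[356 171  14  17  96] ((361.0809631347656, 177.8215789794922), (11.788066864013672, 17.263397216796875), 14.931416511535645) [array([-110.417 ,   30.3437]), array([-69.6274,  16.0649]), array([-79.1313, -11.2403]), array([-119.8313,    3.125 ])]
```

```bash
python3 - <<'E'
from h import *
def ext(f,O,y,tx):
    g=cv2.cvtColor(cv2.imread(f),cv2.COLOR_BGR2GRAY).astype(float)
    P=[proj('side',O+Rz(y).apply([tx-.104,sy,z])) for sy in(-.005,.005) for z in(.03,.085)]
    e=min(p[0] for p in P); r0=int(np.mean([p[1] for p in P]))
    prof=np.median(g[r0-4:r0+5,int(e)-12:int(e)+12],0); hi,lo=prof[:5].mean(),prof[-5:].mean()
    i=np.argmax(prof<(hi+lo)/2); x=int(e)-12+i-1+(prof[i-1]-(hi+lo)/2)/(prof[i-1]-prof[i]); print(f,'expected col',e,'seen',x)
ext('pics/side0.png',TO,TY,0); ext('pics/s7.png' if False else 'pics/s5.png',TO,TY,0)
for tx in(-.0185,-.014): ext('pics/s11.png',IO,IY,tx)
s=cv2.imread('pics/s11.png');a=cv2.imread('pics/side0.png')
# bystanders unchanged?
for n,(x,y) in {'green':(300,202),'red':(323,187),'timer':(215,323),'pip':(292,168)}.items(): print(n,np.abs(s[y-8:y+8,x-8:x+8].astype(int)-a[y-8:y+8,x-8:x+8]).mean())
E
```

```text
pics/side0.png expected col 243.91280300645093 seen 245.16041666666666
pics/s5.png expected col 243.91280300645093 seen 245.17087378640775
pics/s11.png expected col 322.97963000227213 seen 327.178125
pics/s11.png expected col 325.069559737526 seen 327.2125
green 6.4921875
red 6.177083333333333
timer 66.890625
pip 6.841145833333333
```

```bash
python3 - <<'E'
from station import ticket
print(ticket.sign_off())
E
```

```text
the job is handed in; nothing more can be done
None
```

The job is handed in: all three cards stand in the tray's empty slots with the yellow control card in front, and the tray is closed against the incubator housing. The sign-off gave no verdict; the last check did not re-see the cards inside the bay or the timer, which the arm hid.

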